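# Dip the compressor's oil and hold the dipstick level to be read

## Task

The bench compressor has had its filter changed and its oil topped up: push the filter drawer, which still stands open over the dipstick tube, fully home until its catch snaps in. Then take the dipstick from the drip dish, push it into the guide tube until its collar sits on the mouth, pull it right out again and hold it still over the drip dish to be read: blade level, marked side up, the tip above the dish and at least a hand's breadth (80 mm) over the bench. Finish still holding it in the gripper like that, and leave the small parts and tools lying around where they are.

Things in the scene. Friction and masses are not known exactly. Their poses are not given: they have to be found in the camera images.
- compressor: Fixed grey bench compressor, 190 mm deep, 250 wide, top 216 mm above the bench, finned cylinder on its left half up to 275 mm. Origin on the bench under the middle of its right-hand side face; own x into the depth, y to the left through the housing, z up. The drawer is in that side face (z 148 to 205 mm); an aluminium sump sticks out 85 mm below it (to z 71) and carries the guide tube.
- filter_drawer (a joint): How far the filter drawer is out, m: 0 = home against its stop, most 0.18. It slides out of the right-hand side face along the compressor's -y, friction about 1 N. From 17 to 7 mm a sprung roller catch resists with about 5 N and pushes it back out if let go; from about 5 mm on the catch pulls it home and holds it. While open it stands over the mouth of the guide tube.
- drawer_front (a point): Middle of the outer face of the drawer's flat front plate (140 mm wide along the compressor's x, 56 high); moves with the drawer; at compressor (0, -8, 177) mm when home. A finger lip 70 mm wide sticks 14 mm out along the plate's lower edge (149 to 154 mm above the bench). The guide tube's mouth (top edge 142 mm above the bench) lies below the drawer's path.
- guide_tube: Fixed steel dipstick tube. Origin at the centre of its mouth rim, compressor (0, -110, 132) mm; own +z points out of the tube along its axis, 50 degrees above level, leaning to the compressor's right (-y). Inner diameter 13 mm, flared over the last 18 mm to 23 mm inside, 28 mm outside at the mouth; open to 155 mm depth. A steel stay joins it to the housing 113 mm above the bench.
- dipstick: 60 g. Origin at the centre of the flat collar face that sits on the tube's mouth; +y along the blade to the tip, +z out of the marked side (cross lines near the tip). Steel blade 8 mm wide (x), 4 thick (z), y 0 to 150; black collar 32 mm across, y -6 to 0; black grip 16 wide (x), 22 high (z), y -62 to -6. Starts level, marked side up, blade across the dish's rim, origin 28 mm above the bench.
- dipstick_tip (a point): Tip of the dipstick's blade, 150 mm from the collar face along the dipstick's +y.
- dipstick_grip (a point): Middle of the dipstick's black grip, 34 mm behind the collar face; its flat sides are 16 mm apart along the dipstick's x. At the start the grip is free beyond the dish's rim, pointing roughly to the robot's right, the tip to the left.
- drip_dish: Round shallow steel dish, 125 mm across, 26 mm high, 220 g, loose on the bench. Origin at the centre of its underside.
- bearing: Ball bearing lying flat, 52 mm across, 15 mm high; not part of the job. Origin at the centre of its underside.
- bolt_1: Bolt standing on its head, 13 x 15 x 27 mm; not part of the job. Origin at the centre of its underside.
- bolt_2: Second bolt, the same.
- spark_plug_1: Spark plug standing upright, 20 mm across, 62 mm high; not part of the job. Origin at the centre of its underside.
- spark_plug_2: Second spark plug, the same.
- ratchet: Ratchet handle lying flat, 200 mm long, 22 mm high; not part of the job. Origin at its middle, on the bench.

How it is judged:
By the outcome, as a careful person would: the job done as asked, in the order asked, and still so for the second after the job is handed in, while the arm keeps its last pose, push and grip.
It also fails if it takes over 72 s, if anything falls off the work surface, if the arm or the gripper's body presses on something with over 40 N, if the wrist force passes 120 N, or if a joint passes its speed limit or range.

## Robot

A 7-joint arm with a two-finger parallel gripper is mounted at the origin on a cart in front of the work surface, level with it; the furniture and walls round the work are solid. World frame = base frame: x ahead of the robot, y to its left, z up, the work surface at z = 0. Lengths are in m, angles in rad, forces in N, time in s.
With the tool pointing down it reaches from about 0.4 to 0.85 m from the base axis. Payload 10.4 kg.
Tool frame: the origin (TCP) lies at the very end of the fingers, on their centre line; the grasp point (between the pads) lies 19 mm behind it (manip.grip_point_offset is the z of the grasp point in the tool frame, in m); z points along the fingers, y is the direction in which the jaws open and shut (so a half turn about z gives the same grasp; the last joint's range is limited). The gripper opens to 85 mm and grips with 20 to 120 N. Pads are 22 mm wide; open, the fingers measure 114 mm over their backs; the gripper's body (76 mm by 85 mm) begins 54 mm behind the grasp point. The pads swing forward as they close: fully open they stand 13 mm farther back than shut.
Start: joints at [-0.023, 0.332, -0.065, 1.46, 0.022, 1.35, -0.088], TCP at [0.625, 0, 0.207] pointing down, gripper open.
Joint ranges: [-2.6, 2.6], [-0.5, 2.12], [-1.47, 1.34], [0.16, 2.42], [-1.27, 4.41], [0.06, 2.06], [-2.6, 2.6]. Speed limits (rad/s): [2.22, 2.22, 2.79, 2.79, 3.14, 3.14, 3.14].

## Interface

Orientations are given as a unit quaternion [x, y, z, w].
In Python, from workcell import manip, camera, get_calibration, hand_in gives the robot as it stands.
- The arm moves only by the shell command python3 -m pendant 'ROWS' [FORCE]. ROWS is JSON, a list of rows, each a list of 5 numbers: the shift along the tool's x, y, z in units of 40 mm (1.0 is 40 mm), then the turn about the tool's z in units of 6 degrees (1.0 is 6 degrees), then the closure, from 0 (fully open) to 1 (shut). A call has 1 to 5 rows; each row is the pose to reach, as a shift and turn from the pose commanded when the call began, along the tool's axes at that moment; what a row does not reach only later rows make up. A row lasts 1/8 s, in which the tool goes at most 62.5 mm and 10.7 degrees, less where a joint would pass 70% of its speed; a pose out of reach is approached as far as the arm can. A call with a gripper value outside its range is refused whole. The fingers move at their own pace and stop on an object; FORCE is the grip in N (left out, the last holds). Time passes only in rows, so rows that repeat a pose let the fingers close. It gives the time, the measured TCP pose, the force and the opening at its end, in the units of the state.
- manip.get_obs(): the state, without advancing time (a new reading comes with each control period).
- camera(name): name is "scene" or "side" or "wrist"; returns (picture, depth): 400x640x3 uint8, red, green, blue; 400x640 float32, m along the optical axis (not along the pixel's ray), 0 where there is no reading.
- get_calibration(name): a dict with "vfov" (degrees; the focal length in pixels is half the picture's height over the tangent of half this angle, whatever the lens; pixels are square), "cx", "cy" (the principal point, pixels), "distortion" ([k1, k2, p1, p2, k3] as OpenCV has them; the pictures are not rectified), "position" and "rotation" of the camera in the world. Camera axes: x right, y down, z forward; pixel columns grow to the right and rows downward; lengths in m; the calibration is good to about 2 mm. A picture is of the moment at which its call begins: read the wrist's pose just before it. get_calibration takes no time and is no camera call; for the wrist camera it gives the pose at the moment of the call.
- hand_in(): hands the job in, once; it reports no verdict.
The state is a dict: "clock": time; "joint_pos": joint angles; "joint_velocities": joint speeds; "tau": joint torques, N m; "position": TCP position; "ee_rot": TCP orientation; "ft_force": force on the tool from outside, world axes, zero at the start; "torque": the same for the moment, N m; "grip_width": opening from 0.0 (shut) to 1.0 (fully open).
Only numpy, scipy, OpenCV 4.12 (cv2) and the standard library are available. Lean on these libraries where they do the work, as an engineer would, in place of code of your own. Each camera call takes 0.05 s, during which the arm holds its last target.

## Working session

There is one attempt and no reset: what is moved stays moved. The work goes in short steps, Python scripts to look and compute and a shell command to move; the robot and the scene stay as the last step left them, time stands still between calls to the robot, and variables do not carry over. Pictures are saved under pics/ and viewed, and the job is handed in when it is done.

```bash
ls; mkdir -p pics; cat > h.py <<'E'
import numpy as np, cv2, json
from workcell import manip, camera, get_calibration
from scipy.spatial.transform import Rotation as R
def K(c):
    f=200/np.tan(np.radians(c['vfov'])/2)
    return np.array([[f,0,c['cx']],[0,f,c['cy']],[0,0,1]])
def rot(c):
    r=np.array(c['rotation'],float)
    return r if r.shape==(3,3) else R.from_quat(r).as_matrix()
def snap(name,fn):
    c=get_calibration(name); p,d=camera(name)
    cv2.imwrite(f'pics/{fn}.png',p[:,:,::-1]); np.savez(f'pics/{fn}.npz',p=p,d=d,c=json.dumps({k:np.array(v).tolist() for k,v in c.items()}))
    return p,d,c
def load(fn):
    z=np.load(f'pics/{fn}.npz'); return z['p'],z['d'],json.loads(str(z['c']))
def ray(c,uv):
    uv=np.array(uv,float).reshape(-1,1,2)
    n=cv2.undistortPoints(uv,K(c),np.array(c['distortion'],float)).reshape(-1,2)
    return np.c_[n,np.ones(len(n))]@rot(c).T, np.array(c['position'],float)
def onz(c,uv,z):
    d,o=ray(c,uv); return o+d*((z-o[2])/d[:,2])[:,None]
def dep(c,d,uv):
    r,o=ray(c,uv); uv=np.array(uv,int).reshape(-1,2)
    return o+r*d[uv[:,1],uv[:,0]][:,None]
def proj(c,P):
    P=np.array(P,float).reshape(-1,3); Rm=rot(c)
    return cv2.projectPoints(P,cv2.Rodrigues(Rm.T)[0],-Rm.T@np.array(c['position'],float),K(c),np.array(c['distortion'],float))[0].reshape(-1,2)
def cloud(c,d):
    v,u=np.mgrid[0:400,0:640]; uv=np.c_[u.ravel(),v.ravel()]
    P=dep(c,d,uv).reshape(400,640,3); P[d==0]=np.nan; return P
def st():
    o=manip.get_obs(); print({k:np.round(o[k],4).tolist() for k in ('clock','position','ee_rot','ft_force','grip_width','joint_pos')}); return o
E
python3 - <<'E'
from h import *
st(); print(manip.grip_point_offset)
for n in ('scene','side','wrist'):
    p,d,c=snap(n,n+'0'); print(n,c['position'],c['vfov'],rot(c)[:,2])
E
```

```text
pics
{'clock': 0.0, 'position': [0.6246, -0.0001, 0.2066], 'ee_rot': [0.7071, 0.7071, -0.0005, -0.0005], 'ft_force': [-0.1314, -0.1687, 0.6781], 'grip_width': 0.9971, 'joint_pos': [-0.0226, 0.3328, -0.0647, 1.461, 0.0216, 1.3499, -0.0885]}
-0.0187
scene [-0.05103381 -0.4061901   0.65098218] 54.456620155802355 [ 0.71881727  0.36627846 -0.59088224]
side [-0.28460541 -0.64995544  0.94462206] 42.63106658200356 [ 0.64825748  0.4389529  -0.62215962]
wrist [0.62516302 0.07890201 0.37309901] 58.08628677786696 [-0.0020713  -0.30423212 -0.95259568]
```

```bash
python3 - <<'E'
from h import *
for n in ('scene0','side0'):
    p,d,c=load(n); P=cloud(c,d)
    print(n,'bench z',np.nanmedian(P[300:330,400:420,2]))
    # top face
    m=(abs(P[...,2]-.216)<.006)&(P[...,0]>.3)&(P[...,0]<1)&(abs(P[...,1])<.6)
    pts=P[m][:,:2].astype(np.float32); print(len(pts), pts.min(0),pts.max(0))
    v,u=np.where(m); print(u.min(),u.max(),v.min(),v.max())
    r=cv2.minAreaRect(pts); print('top rect',r, cv2.boxPoints(r))
    # side face of plate: points z .16-.2 lowest y
    m=(P[...,2]>.16)&(P[...,2]<.20)&(P[...,0]>.4)&(P[...,0]<.8)&(P[...,1]>-.2)&(P[...,1]<.4)
    print('zmid pts',m.sum(),np.nanmin(P[m],0),np.nanmax(P[m],0))
p,d,c=load('wrist0'); P=cloud(c,d)
for uv in [(40,250),(100,262),(165,265),(230,268),(290,270),(60,240),(280,240),(60,100),(230,20),(310,100),(210,295),(212,345)]:
    print(uv,P[uv[1],uv[0]].round(4))
E
```

```text
scene0 bench z 0.0005930002436859705
5386 [ 0.45861933 -0.599746  ] [0.99994385 0.59963006]
129 597 71 172
top rect ((0.729206919670105, -3.0934810638427734e-05), (1.1993694305419922, 0.541246771812439), 89.98558807373047) [[ 0.45843273 -0.5996475 ]
 [ 0.9996794  -0.59978366]
 [ 0.9999811   0.59958565]
 [ 0.45873445  0.5997218 ]]
zmid pts 5103 [ 0.44561715 -0.19989326  0.16000429] [0.79973169 0.38271867 0.19999527]
side0 bench z -8.221123382773365e-05
4252 [ 0.45679012 -0.5996362 ] [0.99913424 0.599119  ]
175 568 61 194
top rect ((0.7276574373245239, -0.00014603137969970703), (1.1987375020980835, 0.5420176386833191), 89.94061279296875) [[ 0.4560275  -0.59923357]
 [ 0.99804485 -0.5997954 ]
 [ 0.99928737  0.5989415 ]
 [ 0.45727003  0.59950334]]
zmid pts 3835 [ 0.44336268 -0.19977937  0.16000341] [0.79994605 0.38250084 0.1999942 ]
(40, 250) [ 0.3057 -0.1021  0.0013]
(100, 262) [ 0.5101 -0.0109  0.2027]
(165, 265) [ 0.5434 -0.0143  0.1991]
(230, 268) [ 0.5785 -0.0164  0.1983]
(290, 270) [ 0.6109 -0.0198  0.1943]
(60, 240) [ 3.314e-01 -8.990e-02 -1.000e-04]
(280, 240) [ 0.6049 -0.0054  0.1857]
(60, 100) [0.4871 0.0717 0.175 ]
(230, 20) [0.5821 0.11   0.1751]
(310, 100) [0.6197 0.0643 0.013 ]
(210, 295) [ 0.5823 -0.0025  0.2464]
(212, 345) [ 0.4964 -0.2291  0.0053]
```

```bash
python3 - <<'E'
from h import *
p,d,c=load('scene0')
a=cv2.resize(p[100:320,90:430],None,fx=2.3,fy=2.3,interpolation=cv2.INTER_CUBIC); cv2.imwrite('pics/sc0z.png',a[:,:,::-1])
E
python3 - <<'E'
from h import *
for n in ('scene0','side0'):
    p,d,c=load(n); P=cloud(c,d)
    m=(abs(P[...,2]-.216)<.004)&(P[...,0]>.4)&(P[...,0]<.75)&(P[...,1]>.05)&(P[...,1]<.5)
    k=cv2.morphologyEx(m.astype(np.uint8),cv2.MORPH_CLOSE,np.ones((9,9)))
    nl,l,s,_=cv2.connectedComponentsWithStats(m.astype(np.uint8)); i=1+s[1:,4].argmax(); q=P[l==i][:,:2].astype(np.float32)
    r=cv2.minAreaRect(q); print(n,len(q),r[1],r[2]); print(cv2.boxPoints(r).round(4), 'median z',np.median(P[l==i][:,2]))
p,d,c=load('wrist0'); P=cloud(c,d)
# plate outer pts
m=(P[...,2]>.15)&(P[...,2]<.21)&(P[...,1]<.02)
v,u=np.where(m); print(len(v)); 
q=P[m]
h,e=np.histogram(q[:,1],30);print(h,e.round(3))
qq=q[q[:,2]>.198]; print(len(qq),qq.min(0),qq.max(0)); 
A=np.polyfit(qq[:,0],qq[:,1],1);print('edge slope',A)
lip=q[(q[:,2]<.156)]; print('lip',len(lip), lip.min(0) if len(lip) else '', lip.max(0) if len(lip) else '')
E
```

```text
scene0 3277 (0.24932092428207397, 0.19181115925312042) 84.95723724365234
[[0.4559 0.1332]
 [0.647  0.1164]
 [0.6689 0.3647]
 [0.4778 0.3816]] median z 0.2162361977237483
side0 2671 (0.25825515389442444, 0.19490313529968262) 85.8348159790039
[[0.4552 0.1293]
 [0.6496 0.1152]
 [0.6684 0.3728]
 [0.474  0.3869]] median z 0.21598799754146025
30627
[  53  241  424  270  177  295  433  452  429  490  480  431  469  470
  397  446  419  383  385  411  940 4518 5422 2466  938 1549 1753 1817
 1795 1874] [-0.112 -0.108 -0.103 -0.099 -0.094 -0.09  -0.086 -0.081 -0.077 -0.072
 -0.068 -0.064 -0.059 -0.055 -0.05  -0.046 -0.042 -0.037 -0.033 -0.028
 -0.024 -0.02  -0.015 -0.011 -0.006 -0.002  0.002  0.007  0.011  0.016
  0.02 ]
3718 [ 0.47227622 -0.1100948   0.1980015 ] [ 0.8325777  -0.00796863  0.20615455]
edge slope [-0.15059269  0.0654058 ]
lip 1801 [ 0.47930828 -0.09472107  0.15000326] [0.80934617 0.019698   0.15599185]
```

```bash
python3 -m pendant '[[-1.6,0,0,0,1],[-1.65,-1.1,0,0.4,1],[-1.65,-2.2,0,0.84,1],[-1.65,-2.2,0.87,0.84,1],[-1.65,-2.2,0.87,0.84,1]]' 40; python3 - <<'E'
from h import *
st(); snap('scene','scene1'); snap('wrist','wrist1')
E
```

```text
clock: 0.78
position: [0.5353, -0.0659, 0.1708]
ee_rot: [0.738, 0.675, -0.001, -0.001]
ft_force: [0.6, -0.2, -0.1]
grip_width: 0.001
{'clock': 0.775, 'position': [0.5353, -0.0659, 0.1708], 'ee_rot': [0.7375, 0.6753, -0.0014, -0.0014], 'ft_force': [0.5883, -0.1651, -0.0724], 'grip_width': 0.0006, 'joint_pos': [0.0659, 0.1726, -0.0313, 1.7357, 0.0056, 1.2374, -0.0547]}
```

```bash
python3 -m pendant '[[0.8,0,0,0,1],[1.6,0,0,0,1],[2.4,0,0,0,1],[3.2,0,0,0,1],[3.7,0,0,0,1]]'; python3 - <<'E'
from h import *
st(); snap('wrist','wrist2')
E
```

```text
clock: 1.5
position: [0.5509, 0.0833, 0.1739]
ee_rot: [0.737, 0.676, 0.001, 0.0]
ft_force: [-0.3, -1.0, 0.5]
grip_width: -0.001
{'clock': 1.5, 'position': [0.5509, 0.0833, 0.1739], 'ee_rot': [0.737, 0.6759, 0.0006, 0.0002], 'ft_force': [-0.3151, -0.9979, 0.5446], 'grip_width': -0.0008, 'joint_pos': [-0.1121, 0.2092, -0.137, 1.6865, 0.0298, 1.2467, -0.3421]}
```

```bash
python3 -m pendant '[[0.2,0,0,0,1],[0.35,0,0,0,1],[0.45,0,0,0,1],[0.5,0,0,0,1]]'; python3 -m pendant '[[0.05,0,0,0,1],[0.1,0,0,0,1],[0.1,0,0,0,1]]'
```

```text
clock: 2.05
position: [0.5522, 0.1001, 0.1731]
ee_rot: [0.738, 0.675, 0.0, 0.001]
ft_force: [0.6, -2.9, 2.0]
grip_width: 0.002
clock: 2.42
position: [0.552, 0.106, 0.1725]
ee_rot: [0.737, 0.676, 0.0, -0.0]
ft_force: [0.6, -0.8, 0.5]
grip_width: 0.003
```

```bash
python3 -m pendant '[[0.05,0,0,0,1],[0.1,0,0,0,1],[0.15,0,0,0,1],[0.15,0,0,0,1]]';python3 - <<'E'
from h import *
snap('wrist','wrist3'); snap('scene','scene3')
E
```

```text
clock: 2.92
position: [0.5523, 0.1081, 0.1725]
ee_rot: [0.738, 0.674, -0.002, 0.001]
ft_force: [-4.7, -10.3, 3.8]
grip_width: -0.001
```

```bash
python3 -m pendant '[[-0.4,0,0,0,1],[-1.4,0,0,0,1],[-2.8,0,-1.2,0,1],[-4.0,0,-1.6,0,0.5],[-4.0,0,-1.6,0,0]]'; python3 - <<'E'
from h import *
st(); snap('scene','scene4'); snap('side','side4');snap('wrist','wrist4')
p,d,c=load('scene4')
a=cv2.resize(p[130:320,200:440],None,fx=3,fy=3,interpolation=cv2.INTER_CUBIC); cv2.imwrite('pics/sc4z.png',a[:,:,::-1])
E
```

```text
clock: 3.65
position: [0.5391, -0.0537, 0.2389]
ee_rot: [0.74, 0.672, 0.001, 0.002]
ft_force: [-0.5, 1.0, -0.1]
grip_width: 0.416
{'clock': 3.65, 'position': [0.5391, -0.0537, 0.2389], 'ee_rot': [0.7402, 0.6724, 0.0011, 0.0019], 'ft_force': [-0.4626, 0.9988, -0.1102], 'grip_width': 0.4163, 'joint_pos': [0.0481, 0.1309, -0.0374, 1.639, 0.0063, 1.3675, -0.0862]}
```

```bash
python3 - <<'E'
from h import *
p,d,c=load('wrist4')
print('pred mouth px',proj(c,[.5424,.0144,.132]), 'ray',onz(c,[[315,97]],.132))
print('tip/collar/gripend',onz(c,[[271,226],[303,328],[317,372]],.028).round(4))
a=cv2.resize(p[60:390,220:400],None,fx=3,fy=1.8*1,interpolation=cv2.INTER_CUBIC)
a=cv2.resize(p[200:390,220:400],None,fx=3.1,fy=3.1,interpolation=cv2.INTER_CUBIC); cv2.imwrite('pics/w4z.png',a[:,:,::-1])
a=cv2.resize(p[40:140,240:390],None,fx=5,fy=5,interpolation=cv2.INTER_CUBIC); cv2.imwrite('pics/w4t.png',a[:,:,::-1])
P=cloud(c,d)
m=(P[...,2]>.115)&(P[...,2]<.146)&(abs(P[...,0]-.54)<.04)&(abs(P[...,1]-.01)<.05)
v,u=np.where(m);print(u.min(),u.max(),v.min(),v.max(),np.nanmin(P[m],0),np.nanmax(P[m],0))
for s in ('scene4','side4'):
    p2,d2,c2=load(s); print(s,proj(c2,[.5424,.0144,.132]),onz(c2,[[318,264]],.028) if s=='scene4' else '')
E
```

```text
pred mouth px [[312.32652084 107.17405144]] ray [[0.54499291 0.02139834 0.132     ]]
tip/collar/gripend [[ 0.4832 -0.1163  0.028 ]
 [ 0.5053 -0.2549  0.028 ]
 [ 0.5166 -0.3247  0.028 ]]
296 333 43 115 [0.53084238 0.00768889 0.11500349] [0.55794526 0.0591668  0.14189847]
scene4 [[276.83948877 196.19700818]] [[ 0.4836271  -0.11944683  0.028     ]]
side4 [[292.89055631 189.7854708 ]]
```

```bash
cat >> h.py <<'E'
def goto(T,yaw=None):
    o=manip.get_obs(); Rm=R.from_quat(o['ee_rot']).as_matrix()
    s=Rm.T@(np.array(T)-o['position'])/.04
    th=np.degrees(np.arctan2(Rm[0,0],Rm[1,0]))  # tool x=(sin th,cos th)
    print('pos',np.round(o['position'],4),'th',round(th,2),'shift units',s.round(3), 'turn', None if yaw is None else round((yaw-th)/6,3))
E
python3 - <<'E'
from h import *
goto([.5129,-.3036,.10],-9.05)
p,d,c=load('scene4'); print(onz(c,[[388,224],[455,245],[300,343],[352,350],[413,368]],.01).round(3)); 
print('grip',onz(c,[[387,278],[417,285],[318,264]],.028).round(3))
E
```

```text
pos [ 0.5385 -0.0473  0.2362] th 5.0 shift units [-6.441 -0.077  3.401] turn -2.342
[[ 0.703 -0.207  0.01 ]
 [ 0.698 -0.376  0.01 ]
 [ 0.306 -0.173  0.01 ]
 [ 0.335 -0.265  0.01 ]
 [ 0.351 -0.373  0.01 ]]
grip [[ 0.512 -0.269  0.028]
 [ 0.521 -0.331  0.028]
 [ 0.484 -0.119  0.028]]
```

```bash
python3 -m pendant '[[-1.5,0,0,-0.6,0.4],[-3,0,0.6,-1.3,0.4],[-4.5,0,1.8,-2.0,0.4],[-5.8,-0.05,2.8,-2.34,0.4],[-6.44,-0.08,3.4,-2.34,0.4]]'; python3 -m pendant '[[0,0,0,0,0.4],[0,0,0,0,0.4]]'; python3 - <<'E'
from h import *
goto([.5129,-.3036,.0095],-9.05); snap('wrist','wrist5')
E
```

```text
clock: 4.42
position: [0.5126, -0.3045, 0.0985]
ee_rot: [0.649, 0.761, 0.0, -0.001]
ft_force: [0.6, 0.8, 0.3]
grip_width: 0.6
clock: 4.68
position: [0.5135, -0.3026, 0.1002]
ee_rot: [0.649, 0.761, 0.0, -0.001]
ft_force: [0.7, 0.6, 1.0]
grip_width: 0.603
pos [ 0.5135 -0.3026  0.1002] th -9.12 shift units [-0.025 -0.019  2.267] turn 0.011
```

```bash
python3 -m pendant '[[0,0,1.2,0,0.4],[0,0,2.0,0,0.4],[0,0,2.26,0,0.4],[0,0,2.26,0,0.9],[0,0,2.26,0,1]]' 30; python3 -m pendant '[[0,0,0,0,1],[0,0,0,0,1],[0,0,0,0,1]]';python3 - <<'E'
from h import *
goto([.5129,-.3036,.0095],-9.05); snap('wrist','wrist6'); snap('scene','scene6')
E
```

```text
clock: 5.35
position: [0.5141, -0.3046, 0.012]
ee_rot: [0.649, 0.761, 0.0, 0.001]
ft_force: [0.8, -0.5, -0.2]
grip_width: 0.181
clock: 5.72
position: [0.5132, -0.3046, 0.0107]
ee_rot: [0.649, 0.76, 0.0, 0.001]
ft_force: [1.1, -0.8, 2.1]
grip_width: 0.164
pos [ 0.5132 -0.3046  0.0107] th -8.99 shift units [ 0.026 -0.003  0.03 ] turn -0.009
```

```bash
python3 -m pendant '[[0,0,-0.5,0,1],[0,0,-1.5,0,1],[0,0,-2.8,0,1],[0,0,-3.8,0,1],[0,0,-4.2,0,1]]';python3 -m pendant '[[0,0,0,0,1],[0,0,0,0,1]]'; python3 - <<'E'
from h import *
goto([.5129,-.3036,.0095],-9.05); snap('side','side7');p,d,c=snap('scene','scene7')
a=cv2.resize(p[130:330,260:480],None,fx=3,fy=3,interpolation=cv2.INTER_CUBIC); cv2.imwrite('pics/sc7z.png',a[:,:,::-1])
E
```

```text
clock: 6.45
position: [0.5135, -0.3049, 0.1818]
ee_rot: [0.65, 0.76, 0.001, 0.002]
ft_force: [0.2, -0.0, -0.5]
grip_width: 0.167
clock: 6.7
position: [0.5119, -0.3039, 0.1765]
ee_rot: [0.649, 0.76, -0.0, -0.001]
ft_force: [0.1, 0.2, -1.2]
grip_width: 0.172
pos [ 0.5119 -0.3039  0.1765] th -9.0 shift units [-3.000e-03  3.500e-02  4.174e+00] turn -0.008
```

```bash
cat >> h.py <<'E'
def tip(c,uv,o=None):
    o=o or manip.get_obs(); Rm=R.from_quat(o['ee_rot']).as_matrix(); g=np.array(o['position'])-Rm[:,2]*.0187
    n=Rm[:,1]; r,p0=ray(c,uv); T=p0+r*(((g-p0)@n)/(r@n))[:,None]
    for t in T:
        v=t-g; print('tip',t.round(4),'grasp',g.round(4),'len',round(np.linalg.norm(v),4),'pitch',round(np.degrees(np.arcsin(v[2]/np.linalg.norm(v))),2))
    return T
E
python3 - <<'E'
from h import *
p,d,c=load('scene7'); tip(c,[[317.3,207]])
p,d,c=load('side7')
a=cv2.resize(p[150:320,280:480],None,fx=3,fy=3,interpolation=cv2.INTER_CUBIC); cv2.imwrite('pics/sd7z.png',a[:,:,::-1])
E
```

```text
tip [ 0.4831 -0.1212  0.1873] grasp [ 0.512  -0.304   0.1952] len 0.1852 pitch -2.44
```

```bash
python3 - <<'E'
from h import *
goto([.5248,-.2086,.131],5.0)
E
```

```text
pos [ 0.512  -0.304   0.1765] th -9.0 shift units [2.303 0.692 1.139] turn 2.334
```

```bash
python3 -m pendant '[[0.3,0.1,0,0.6,1],[0.9,0.3,0.2,1.2,1],[1.6,0.5,0.6,1.8,1],[2.1,0.65,1.0,2.33,1],[2.3,0.69,1.14,2.33,1]]';python3 -m pendant '[[0,0,0,0,1],[0,0,0,0,1]]'; python3 - <<'E'
from h import *
st(); p,d,c=snap('scene','scene8');w=snap('wrist','wrist8')
a=cv2.resize(p[130:330,220:440],None,fx=3,fy=3,interpolation=cv2.INTER_CUBIC); cv2.imwrite('pics/sc8z.png',a[:,:,::-1])
E
```

```text
clock: 7.42
position: [0.525, -0.2075, 0.1308]
ee_rot: [0.736, 0.677, -0.001, -0.001]
ft_force: [0.5, -0.7, -0.2]
grip_width: 0.167
clock: 7.68
position: [0.5257, -0.2105, 0.1331]
ee_rot: [0.737, 0.675, 0.0, 0.0]
ft_force: [-0.1, 0.0, -0.2]
grip_width: 0.168
{'clock': 7.675, 'position': [0.5257, -0.2105, 0.1331], 'ee_rot': [0.7374, 0.6754, 0.0, 0.0005], 'ft_force': [-0.1329, 0.0445, -0.1639], 'grip_width': 0.1681, 'joint_pos': [0.218, 0.2536, 0.0954, 1.7229, -0.0256, 1.1654, 0.2327]}
```

```bash
python3 - <<'E'
from h import *
p,d,c=load('scene8'); T=tip(c,[[291,196.3]])
print('mouth scene proj',proj(c,[.5446,.0185,.132]),proj(c,[.5446+.003,.0185,.132]),proj(c,[.5446,.0185,.135]))
yc=np.array([.0872,.9962]);xc=np.array([.9962,-.0872])
for t in T: q=t[:2]-[.5446,.0185]; print('local x,t,z',q@xc,q@yc,t[2]-.132)
E
```

```text
tip [ 0.5421 -0.024   0.144 ] grasp [ 0.5257 -0.2103  0.1518] len 0.1873 pitch -2.4
mouth scene proj [[275.82827661 195.23252001]] [[276.52800912 194.54564103]] [[275.72169811 194.16697764]]
local x,t,z 0.0012412179716980313 -0.04251265277607268 0.0119984453461216
```

```bash
python3 -m pendant '[[0.2,0,0.31,0,1],[0.5,0,0.31,0,1],[0.8,0,0.31,0,1],[1.05,0,0.31,0,1],[1.2,0,0.31,0,1]]';python3 -m pendant '[[0,0,0,0,1],[0,0,0,0,1]]'; python3 - <<'E'
from h import *
st(); p,d,c=snap('scene','scene9');q,_,_=snap('side','side9')
a=cv2.resize(p[150:250,220:380],None,fx=4.8,fy=4.8,interpolation=cv2.INTER_CUBIC); cv2.imwrite('pics/sc9z.png',a[:,:,::-1])
E
```

```text
clock: 8.4
position: [0.5301, -0.1607, 0.1204]
ee_rot: [0.737, 0.676, 0.0, 0.0]
ft_force: [-1.1, -9.2, -0.2]
grip_width: 0.166
clock: 8.65
position: [0.5298, -0.1615, 0.1203]
ee_rot: [0.737, 0.676, 0.0, -0.0]
ft_force: [-0.6, -0.0, -1.6]
grip_width: 0.166
{'clock': 8.65, 'position': [0.5298, -0.1615, 0.1203], 'ee_rot': [0.7373, 0.6756, 0.0001, -0.0], 'ft_force': [-0.6291, -0.0235, -1.5716], 'grip_width': 0.1662, 'joint_pos': [0.1581, 0.2407, 0.0636, 1.7666, -0.017, 1.1347, 0.1398]}
```

```bash
cat >> h.py <<'E'
M=np.array([.5446,.0185,.132]); yc=np.array([.0872,.9962,0])
def loc(P): q=np.array(P)-M; return np.array([q[0]*.9962-q[1]*.0872,q@yc,q[2]])
def plan(tips,L=.188):
    """tips: (t,z,a) local tip & angle below level -> units relative to current pose"""
    o=manip.get_obs(); g=loc(np.array(o['position'])+[0,0,.0187]); print('grasp local mm',(g*1e3).round(1),'F',np.round(o['ft_force'],1))
    for t,z,a in tips:
        a=np.radians(a); G=np.array([0,t-L*np.cos(a),z+L*np.sin(a)]); s=(G-g)/.04; print((t,z,round(np.degrees(a))),'x',s[1].round(3),'y',s[0].round(3),'z',(-s[2]).round(3))
E
python3 - <<'E'
from h import *
p,d,c=load('scene9'); T=tip(c,[[274.6,194.2]]); print(loc(T[0])*1e3)
plan([(.010,0,2.4)]+[(.011,-.001-.0001*a,a) for a in range(5,55,5)])
E
```

```text
tip [0.5459 0.0226 0.1328] grasp [ 0.5298 -0.1615  0.1389] len 0.1849 pitch -1.91
[0.95648665 4.16865355 0.78948233]
grasp local mm [   1.  -180.6    6.9] F [ 0.3  0.5 -0.5]
(0.01, 0, 2) x 0.069 y -0.024 z -0.023
(0.011, -0.0015, 5) x 0.108 y -0.024 z -0.198
(0.011, -0.002, 10) x 0.162 y -0.024 z -0.592
(0.011, -0.0025, 15) x 0.25 y -0.024 z -0.98
(0.011, -0.003, 20) x 0.374 y -0.024 z -1.359
(0.011, -0.0035, 25) x 0.531 y -0.024 z -1.725
(0.011, -0.004, 30) x 0.72 y -0.024 z -2.076
(0.011, -0.0045000000000000005, 35) x 0.94 y -0.024 z -2.41
(0.011, -0.005, 40) x 1.19 y -0.024 z -2.722
(0.011, -0.0055000000000000005, 45) x 1.467 y -0.024 z -3.012
(0.011, -0.006, 50) x 1.769 y -0.024 z -3.277
```

```bash
python3 -m pendant '[[0.12,0,0,0,1],[0.16,0,-0.2,0,1],[0.19,0,-0.4,0,1],[0.22,0,-0.6,0,1],[0.26,0,-0.8,0,1]]' 20; python3 - <<'E'
from h import *
st(); p,d,c=snap('scene','scene10')
a=cv2.resize(p[150:250,220:380],None,fx=4.8,fy=4.8,interpolation=cv2.INTER_CUBIC); cv2.imwrite('pics/sc10z.png',a[:,:,::-1])
E
```

```text
clock: 9.38
position: [0.5305, -0.1533, 0.1527]
ee_rot: [0.738, 0.675, -0.001, 0.001]
ft_force: [0.2, -6.7, 0.2]
grip_width: 0.166
{'clock': 9.375, 'position': [0.5305, -0.1533, 0.1527], 'ee_rot': [0.738, 0.6748, -0.0006, 0.001], 'ft_force': [0.1553, -6.6912, 0.2091], 'grip_width': 0.1657, 'joint_pos': [0.1444, 0.2075, 0.0598, 1.7348, -0.0109, 1.1988, 0.1176]}
```

```bash
python3 - <<'E'
from h import *
p,d,c=load('scene10'); T=tip(c,[[274.6,194.2]]); print(loc(T[0])*1e3)
plan([(.011,-.002-.0001*a,a) for a in range(10,55,5)])
E
```

```text
tip [0.5468 0.0232 0.132 ] grasp [ 0.531  -0.1529  0.1725] len 0.1814 pitch -12.9
[1.77685642 4.87404119 0.02667186]
grasp local mm [   1.5 -172.    40.5] F [-0.4 -6.5  0.5]
(0.011, -0.003, 10) x -0.054 y -0.036 z 0.272
(0.011, -0.0035, 15) x 0.035 y -0.036 z -0.116
(0.011, -0.004, 20) x 0.158 y -0.036 z -0.495
(0.011, -0.0045000000000000005, 25) x 0.315 y -0.036 z -0.861
(0.011, -0.005, 30) x 0.504 y -0.036 z -1.212
(0.011, -0.0055, 35) x 0.725 y -0.036 z -1.545
(0.011, -0.006, 40) x 0.974 y -0.036 z -1.858
(0.011, -0.006500000000000001, 45) x 1.251 y -0.036 z -2.148
(0.011, -0.007, 50) x 1.554 y -0.036 z -2.412
```

```bash
python3 -m pendant '[[0.03,0,-0.2,0,1],[0.11,0,-0.45,0,1],[0.21,0,-0.7,0,1],[0.32,0,-0.95,0,1],[0.45,0,-1.2,0,1]]'; python3 - <<'E'
from h import *
st(); p,d,c=snap('scene','scene11')
plan([(.011,-.002-.0001*a,a) for a in range(25,65,5)])
a=cv2.resize(p[150:250,220:380],None,fx=4.8,fy=4.8,interpolation=cv2.INTER_CUBIC); cv2.imwrite('pics/sc11z.png',a[:,:,::-1])
E
```

```text
clock: 10.05
position: [0.5324, -0.1323, 0.2009]
ee_rot: [0.737, 0.676, 0.0, -0.0]
ft_force: [0.2, -0.0, -1.1]
grip_width: 0.167
{'clock': 10.05, 'position': [0.5324, -0.1323, 0.2009], 'ee_rot': [0.737, 0.6759, 0.0002, -0.0001], 'ft_force': [0.1813, -0.0057, -1.1285], 'grip_width': 0.167, 'joint_pos': [0.1192, 0.1663, 0.0463, 1.6792, -0.0084, 1.2962, 0.0808]}
grasp local mm [   1.6 -150.4   89. ] F [-0.4  0.7 -0.1]
(0.011, -0.0045000000000000005, 25) x -0.224 y -0.041 z 0.352
(0.011, -0.005, 30) x -0.034 y -0.041 z 0.001
(0.011, -0.0055, 35) x 0.186 y -0.041 z -0.333
(0.011, -0.006, 40) x 0.436 y -0.041 z -0.645
(0.011, -0.006500000000000001, 45) x 0.713 y -0.041 z -0.935
(0.011, -0.007, 50) x 1.015 y -0.041 z -1.2
(0.011, -0.007500000000000001, 55) x 1.34 y -0.041 z -1.437
(0.011, -0.008, 60) x 1.686 y -0.041 z -1.645
```

```bash
python3 -m pendant '[[0.12,0,-0.2,0,1],[0.3,0,-0.43,0,1],[0.5,0,-0.66,0,1],[0.74,0,-0.9,0,1],[1.02,-0.02,-1.15,0,1]]'; python3 - <<'E'
from h import *
st(); p,d,c=snap('scene','scene12'); snap('wrist','wrist12')
plan([(.011,-.002-.0001*a,a) for a in range(40,65,5)])
a=cv2.resize(p[130:250,220:380],None,fx=4.8,fy=4.8,interpolation=cv2.INTER_CUBIC); cv2.imwrite('pics/sc12z.png',a[:,:,::-1])
E
```

```text
clock: 10.72
position: [0.5351, -0.0916, 0.2469]
ee_rot: [0.737, 0.676, 0.0, 0.0]
ft_force: [0.1, -0.2, -0.4]
grip_width: 0.164
{'clock': 10.725, 'position': [0.5351, -0.0916, 0.2469], 'ee_rot': [0.7372, 0.6757, 0.0001, 0.0001], 'ft_force': [0.0773, -0.2055, -0.3593], 'grip_width': 0.1639, 'joint_pos': [0.0704, 0.1313, 0.0166, 1.6222, -0.0022, 1.3879, 0.0003]}
grasp local mm [   0.7 -109.3  134.4] F [ 0.6  0.4 -1.4]
(0.011, -0.006, 40) x -0.592 y -0.017 z 0.488
(0.011, -0.006500000000000001, 45) x -0.315 y -0.017 z 0.198
(0.011, -0.007, 50) x -0.013 y -0.017 z -0.066
(0.011, -0.007500000000000001, 55) x 0.312 y -0.017 z -0.303
(0.011, -0.008, 60) x 0.658 y -0.017 z -0.511
```

```bash
python3 -m pendant '[[0.14,-0.02,0.18,0,1],[0.28,-0.02,0.36,0,1],[0.44,-0.02,0.56,0,1],[0.59,-0.02,0.75,0,1],[0.74,-0.02,0.94,0,1]]'; python3 - <<'E'
from h import *
g=loc(np.array(st()['position'])+[0,0,.0187])*1e3; print(g,'axial',-g[1]*.643+g[2]*.766,'perp',g[1]*.766+g[2]*.643)
p,d,c=snap('scene','scene13'); snap('wrist','wrist13')
a=cv2.resize(p[130:250,220:380],None,fx=4.8,fy=4.8,interpolation=cv2.INTER_CUBIC); cv2.imwrite('pics/sc13z.png',a[:,:,::-1])
E
```

```text
clock: 11.45
position: [0.5368, -0.0623, 0.2079]
ee_rot: [0.737, 0.676, -0.0, -0.0]
ft_force: [1.1, -0.0, 0.0]
grip_width: 0.164
{'clock': 11.45, 'position': [0.5368, -0.0623, 0.2079], 'ee_rot': [0.7371, 0.6758, -0.0001, -0.0001], 'ft_force': [1.0509, -0.0258, 0.0188], 'grip_width': 0.1642, 'joint_pos': [0.0388, 0.1463, -0.0085, 1.6867, 0.0012, 1.3088, -0.0567]}
[ -0.76406809 -81.21798263  94.64293856] axial 124.71965376313919 perp -1.3575651988989605
```

```bash
python3 -m pendant '[[0.23,0.02,0.25,0,1],[0.45,0.02,0.5,0,1],[0.67,0.02,0.75,0,1],[0.88,0.02,0.99,0,1],[1.07,0.02,1.21,0,1]]'; python3 - <<'E'
from h import *
g=loc(np.array(st()['position'])+[0,0,.0187])*1e3; print(g,'axial',-g[1]*.643+g[2]*.766,'perp',g[1]*.766+g[2]*.643)
p,d,c=snap('scene','scene14'); snap('wrist','wrist14')
a=cv2.resize(p[130:250,220:380],None,fx=4.8,fy=4.8,interpolation=cv2.INTER_CUBIC); cv2.imwrite('pics/sc14z.png',a[:,:,::-1])
E
```

```text
clock: 12.18
position: [0.5415, -0.0197, 0.1597]
ee_rot: [0.737, 0.676, 0.0, 0.0]
ft_force: [0.3, -0.1, 1.0]
grip_width: 0.161
{'clock': 12.175, 'position': [0.5415, -0.0197, 0.1597], 'ee_rot': [0.7371, 0.6758, 0.0001, 0.0001], 'ft_force': [0.3106, -0.1071, 1.0133], 'grip_width': 0.1613, 'joint_pos': [-0.0102, 0.1836, -0.0424, 1.7469, 0.0084, 1.211, -0.1416]}
[  0.20281063 -38.28871832  46.35394888] axial 60.12677071741565 perp 0.476430897086356
```

```bash
python3 -m pendant '[[0.08,0,0.1,0,1],[0.16,0,0.19,0,1],[0.24,0,0.29,0,1],[0.27,0,0.32,0,1]]' 30;  python3 -m pendant '[[0.03,0,0.04,0,1],[0.06,0,0.075,0,1]]'; python3 - <<'E'
from h import *
g=loc(np.array(st()['position'])+[0,0,.0187])*1e3; print(g,'axial',-g[1]*.643+g[2]*.766,'perp',g[1]*.766+g[2]*.643)
snap('wrist','wrist15')
E
```

```text
clock: 12.78
position: [0.5431, -0.0104, 0.1489]
ee_rot: [0.737, 0.675, 0.001, 0.001]
ft_force: [-2.7, -3.7, 11.4]
grip_width: 0.144
clock: 13.02
position: [0.5435, -0.0084, 0.1466]
ee_rot: [0.738, 0.675, 0.001, 0.002]
ft_force: [-5.1, -3.4, 17.2]
grip_width: 0.15
{'clock': 13.025, 'position': [0.5435, -0.0084, 0.1466], 'ee_rot': [0.7377, 0.6751, 0.0008, 0.0015], 'ft_force': [-5.0688, -3.4308, 17.1524], 'grip_width': 0.1497, 'joint_pos': [-0.0245, 0.1962, -0.0506, 1.7605, 0.0122, 1.1821, -0.1673]}
[  1.28428781 -26.91969239  33.33923328] axial 42.84721489898474 perp 0.8166426232535784
```

```bash
python3 - <<'E'
from h import *
p,d,c=snap('scene','scene15'); q,_,_=snap('side','side15')
a=cv2.resize(p[130:230,220:340],None,fx=5,fy=5,interpolation=cv2.INTER_CUBIC)
b=cv2.resize(q[130:230,240:360],None,fx=5,fy=5,interpolation=cv2.INTER_CUBIC); cv2.imwrite('pics/sc15z.png',a[:,:,::-1]);cv2.imwrite('pics/sd15z.png',b[:,:,::-1])
w,_,_=load('wrist15'); cv2.imwrite('pics/w15z.png',cv2.resize(w[120:360,240:400],None,fx=2.5,fy=2.5,interpolation=cv2.INTER_CUBIC)[:,:,::-1])
E
python3 -m pendant '[[0.04,-0.025,-0.035,0,1],[0.04,-0.025,-0.035,0,1]]'; python3 - <<'E'
from h import *
o=st(); print(np.round(o['torque'],2)); g=loc(np.array(o['position'])+[0,0,.0187])*1e3; print(g,'axial',-g[1]*.643+g[2]*.766,'perp',g[1]*.766+g[2]*.643)
E
```

```text
clock: 13.42
position: [0.5422, -0.0055, 0.1464]
ee_rot: [0.737, 0.676, 0.001, 0.001]
ft_force: [1.9, -1.1, 4.2]
grip_width: 0.145
{'clock': 13.425, 'position': [0.5422, -0.0055, 0.1464], 'ee_rot': [0.7372, 0.6757, 0.0006, 0.0006], 'ft_force': [1.8541, -1.1221, 4.1794], 'grip_width': 0.1453, 'joint_pos': [-0.0271, 0.1948, -0.053, 1.7627, 0.0112, 1.1827, -0.1704]}
[-0.39 -0.44 -0.04]
[ -0.30915634 -24.11569711  33.07834201] axial 40.844403218793346 perp 2.7967499235335502
```

```bash
python3 -m pendant '[[0.05,0,0.03,0,1],[0.08,0,0.06,0,1],[0.08,0,0.06,0,1]]'; python3 - <<'E'
from h import *
o=st(); print(np.round(o['torque'],2)); g=loc(np.array(o['position'])+[0,0,.0187])*1e3; print(g,'axial',-g[1]*.643+g[2]*.766,'perp',g[1]*.766+g[2]*.643)
w,_,_=snap('wrist','wrist16'); cv2.imwrite('pics/w16z.png',cv2.resize(w[120:360,240:400],None,fx=2.5,fy=2.5,interpolation=cv2.INTER_CUBIC)[:,:,::-1])
E
```

```text
clock: 13.8
position: [0.5421, -0.0019, 0.1433]
ee_rot: [0.737, 0.676, 0.0, 0.0]
ft_force: [3.2, -0.1, 2.9]
grip_width: 0.143
{'clock': 13.8, 'position': [0.5421, -0.0019, 0.1433], 'ee_rot': [0.737, 0.6758, 0.0002, 0.0001], 'ft_force': [3.1828, -0.0964, 2.9322], 'grip_width': 0.1433, 'joint_pos': [-0.0312, 0.1982, -0.0555, 1.7654, 0.0117, 1.178, -0.1767]}
[-0.18 -0.64 -0.03]
[ -0.74731356 -20.57174564  30.04428892] axial 36.241557758862626 perp 3.5605206145315673
```

```bash
python3 -m pendant '[[0.03,0.02,0.03,0,1],[0.05,0.02,0.05,0,1],[0.05,0.02,0.05,0,1]]'; python3 - <<'E'
from h import *
o=st(); print(np.round(o['torque'],2)); g=loc(np.array(o['position'])+[0,0,.0187])*1e3; print(g,'axial',-g[1]*.643+g[2]*.766,'perp',g[1]*.766+g[2]*.643)
w,_,_=snap('wrist','wrist17'); cv2.imwrite('pics/w17z.png',cv2.resize(w[120:360,240:400],None,fx=2.5,fy=2.5,interpolation=cv2.INTER_CUBIC)[:,:,::-1])
E
```

```text
clock: 14.22
position: [0.5431, -0.002, 0.1427]
ee_rot: [0.738, 0.675, -0.0, 0.001]
ft_force: [-2.5, -6.0, 14.0]
grip_width: 0.149
{'clock': 14.225, 'position': [0.5431, -0.002, 0.1427], 'ee_rot': [0.7377, 0.6751, -0.0003, 0.0009], 'ft_force': [-2.5395, -6.0498, 13.964], 'grip_width': 0.1488, 'joint_pos': [-0.0327, 0.2005, -0.0552, 1.7641, 0.0139, 1.1767, -0.1806]}
[-1.51  0.62 -0.01]
[  0.24665987 -20.53722559  29.37338649] axial 35.7054501096237 perp 3.155572710632212
```

```bash
python3 -m pendant '[[0.04,-0.01,-0.03,0,1],[0.04,-0.01,-0.03,0,1],[0.06,-0.01,-0.01,0,1],[0.06,-0.01,-0.01,0,1]]'; python3 - <<'E'
from h import *
o=st(); print(np.round(o['torque'],2)); g=loc(np.array(o['position'])+[0,0,.0187])*1e3; print(g,'axial',-g[1]*.643+g[2]*.766,'perp',g[1]*.766+g[2]*.643)
w,_,_=snap('wrist','wrist18'); cv2.imwrite('pics/w18z.png',cv2.resize(w[140:260,260:380],None,fx=5,fy=5,interpolation=cv2.INTER_CUBIC)[:,:,::-1])
p,_,_=snap('scene','scene18');cv2.imwrite('pics/sc18z.png',cv2.resize(p[150:230,230:330],None,fx=6,fy=6,interpolation=cv2.INTER_CUBIC)[:,:,::-1])
E
```

```text
clock: 14.78
position: [0.543, -0.0008, 0.1431]
ee_rot: [0.738, 0.675, -0.001, 0.002]
ft_force: [-1.6, -9.3, 14.6]
grip_width: 0.146
{'clock': 14.775, 'position': [0.543, -0.0008, 0.1431], 'ee_rot': [0.738, 0.6748, -0.0006, 0.0015], 'ft_force': [-1.6332, -9.2631, 14.6023], 'grip_width': 0.1458, 'joint_pos': [-0.0352, 0.1998, -0.0559, 1.7639, 0.0154, 1.1774, -0.1853]}
[-2.28  0.52 -0.04]
[  0.08260286 -19.39475569  29.82590166] axial 35.31746858182499 perp 4.321671905600001
```

```bash
cat >> h.py <<'E'
dax=np.array([-.0872*.6428,-.9962*.6428,.7660]); nax=np.array([.0872*.766,.9962*.766,.6428]); xax=np.array([.9962,-.0872,0])
def circ(C,r,ax,pp=0,lx=0,n=72):
    th=np.linspace(0,2*np.pi,n,endpoint=False); return C+dax*ax+nax*pp+xax*lx+r*(np.cos(th)[:,None]*nax+np.sin(th)[:,None]*xax)
def ext(c,P):
    q=proj(c,P); return 'top %s left %s right %s bot %s'%tuple(q[i].round(1) for i in (q[:,1].argmin(),q[:,0].argmin(),q[:,0].argmax(),q[:,1].argmax()))
E
python3 - <<'E'
from h import *
for n in ('wrist4','wrist14','wrist18'):
    p,d,c=load(n); print(n,'rim',ext(c,circ(M,.014,0)))
for ax in (0,2,4,6,8): print(ax,'collar',ext(c,circ(M,.016,ax*1e-3)))
for n in ('wrist4',):
    p,d,c=load(n); P=cloud(c,d); 
p,d,c=load('wrist18'); P=cloud(c,d)
for u in (290,300,310,316,325,335): 
    v=[(v,(loc(P[v,u])*1e3).round(1).tolist()) for v in range(186,232,4)]; print(u,[ (a,b,round(-b[1]*.643+b[2]*.766,1),round(b[1]*.766+b[2]*.643,1)) for a,b in v] if u in(300,316) else '')
E
```

```text
wrist4 rim top [314.8  85.8] left [295.6  99.9] right [334.  101.1] bot [314.9 115.2]
wrist14 rim top [315.4 147.5] left [289.7 162.8] right [341.  162.9] bot [315.3 179.1]
wrist18 rim top [314.4 189.2] left [287.5 202.9] right [341.5 202.8] bot [314.6 217.3]
0 collar top [314.4 186.9] left [283.6 202.8] right [345.3 202.6] bot [314.6 219. ]
2 collar top [314.4 190.3] left [283.5 206.1] right [345.5 205.9] bot [314.6 222.2]
4 collar top [314.4 193.8] left [283.3 209.4] right [345.7 209.3] bot [314.6 225.4]
6 collar top [314.4 197.4] left [283.1 212.8] right [345.9 212.7] bot [314.6 228.6]
8 collar top [314.4 201. ] left [282.9 216.3] right [346.1 216.1] bot [314.6 231.9]
290 
300 [(186, [-7.3, 10.4, 2.0], -5.2, 9.3), (190, [-7.1, 9.7, 6.9], -1.0, 11.9), (194, [-7.2, 7.4, 6.2], -0.0, 9.7), (198, [-7.2, 5.5, 6.8], 1.7, 8.6), (202, [-7.1, 4.2, 9.1], 4.3, 9.1), (206, [-7.1, 2.4, 10.0], 6.1, 8.3), (210, [-7.2, -0.5, 7.8], 6.3, 4.6), (214, [-7.4, -3.4, 5.6], 6.5, 1.0), (218, [-7.2, -4.0, 9.7], 10.0, 3.2), (222, [-7.2, -5.4, 11.6], 12.4, 3.3), (226, [-7.1, -6.5, 14.0], 14.9, 4.0), (230, [-7.0, -7.6, 16.4], 17.4, 4.7)]
310 
316 [(186, [0.8, 11.6, 6.6], -2.4, 13.1), (190, [0.8, 9.9, 7.7], -0.5, 12.5), (194, [0.8, 4.8, -2.1], -4.7, 2.3), (198, [0.8, 6.1, 8.8], 2.8, 10.3), (202, [0.8, 5.0, 11.5], 5.6, 11.2), (206, [0.7, 3.0, 11.8], 7.1, 9.9), (210, [0.8, -0.4, 7.9], 6.3, 4.8), (214, [0.7, -1.7, 10.4], 9.1, 5.4), (218, [0.7, -3.1, 12.1], 11.3, 5.4), (222, [0.7, -4.3, 14.5], 13.9, 6.0), (226, [0.7, -5.8, 15.9], 15.9, 5.8), (230, [0.7, -7.3, 17.2], 17.9, 5.5)]
325 
335
```

```bash
python3 -m pendant '[[0,0,0,0,1],[0.02,0,0.03,0,1],[0.035,0,0.045,0,1],[0.035,0,0.045,0,1]]' 50; python3 - <<'E'
from h import *
o=st(); print(np.round(o['torque'],2)); g=loc(np.array(o['position'])+[0,0,.0187])*1e3; print(g,'axial',-g[1]*.643+g[2]*.766,'perp',g[1]*.766+g[2]*.643)
w,d,c=snap('wrist','wrist19'); P=cloud(c,d)
for n in ('wrist18','wrist19'):
  p,d,c=load(n);P=cloud(c,d)
  q=((P.reshape(-1,3)-M)@np.c_[xax,dax,nax])*1e3
  h=q[(abs(q[:,0])<4)&(q[:,1]>15)&(q[:,1]<24)&(abs(q[:,2])<15)]; print('handle top',np.median(h[:,2]),np.polyfit(h[:,1],h[:,2],1))
  m=(abs(q[:,0])<13)&(abs(q[:,0])>9.5)&(q[:,1]>3)&(q[:,1]<9)&(abs(q[:,2])<9); print('collar back ax by perp',m.sum(),[(lo,np.median(q[m&(q[:,2]>lo)&(q[:,2]<=lo+3)][:,1]).round(1)) for lo in (-9,-6,-3,0,3,6)])
E
```

```text
clock: 15.38
position: [0.5437, -0.0009, 0.1428]
ee_rot: [0.739, 0.674, -0.0, 0.003]
ft_force: [-4.7, -13.2, 26.0]
grip_width: 0.125
{'clock': 15.375, 'position': [0.5437, -0.0009, 0.1428], 'ee_rot': [0.7385, 0.6742, -0.0005, 0.0026], 'ft_force': [-4.6809, -13.2285, 26.0388], 'grip_width': 0.1252, 'joint_pos': [-0.0362, 0.2003, -0.0556, 1.7641, 0.0171, 1.1752, -0.1882]}
[-3.32  1.31 -0.01]
[  0.82084486 -19.38215782  29.49762912] axial 35.057911383720366 perp 4.12024263444526
handle top 5.4903427432551295 [-0.01388864  5.77534161]
collar back ax by perp 263 [(-9, np.float64(5.8)), (-6, np.float64(5.9)), (-3, np.float64(6.1)), (0, np.float64(6.2)), (3, np.float64(5.7)), (6, np.float64(5.1))]
handle top 5.443219852363169 [-0.03418226  6.05812079]
collar back ax by perp 244 [(-9, np.float64(5.7)), (-6, np.float64(5.9)), (-3, np.float64(5.9)), (0, np.float64(6.2)), (3, np.float64(5.6)), (6, np.float64(5.2))]
```

```bash
python3 -m pendant '[[-0.08,0,-0.1,0,1],[-0.3,0,-0.36,0,1],[-0.6,0,-0.72,0,1],[-0.96,0,-1.15,0,1],[-1.28,0,-1.53,0,1]]' 40; python3 - <<'E'
from h import *
o=st(); g=loc(np.array(o['position'])+[0,0,.0187])*1e3; print(g,'axial',-g[1]*.643+g[2]*.766,'perp',g[1]*.766+g[2]*.643)
w,d,c=snap('wrist','wrist20')
p,_,_=snap('scene','scene20');cv2.imwrite('pics/sc20z.png',cv2.resize(p[110:230,220:360],None,fx=5,fy=5,interpolation=cv2.INTER_CUBIC)[:,:,::-1])
E
```

```text
clock: 16.05
position: [0.5384, -0.0488, 0.2027]
ee_rot: [0.737, 0.675, 0.0, 0.0]
ft_force: [0.4, 0.0, -1.5]
grip_width: 0.122
{'clock': 16.05, 'position': [0.5384, -0.0488, 0.2027], 'ee_rot': [0.7374, 0.6755, 0.0002, 0.0003], 'ft_force': [0.4192, 0.0217, -1.4964], 'grip_width': 0.1223, 'joint_pos': [0.0232, 0.1495, -0.0192, 1.694, 0.0031, 1.2973, -0.0843]}
[ -0.33316013 -67.60535137  89.43283021] axial 111.9757888661812 perp 5.719610677304075
```

```bash
python3 -m pendant '[[-0.32,0,-0.38,0,1],[-0.64,0,-0.77,0,1],[-0.96,0,-1.15,0,1],[-1.28,0,-1.53,0,1],[-1.7,0,-2.02,0,1]]'; python3 -m pendant '[[0,0,0,0,1],[0,0,0,0,1]]';python3 - <<'E'
from h import *
o=st(); g=loc(np.array(o['position'])+[0,0,.0187])*1e3; print(g,'axial',-g[1]*.643+g[2]*.766,'perp',g[1]*.766+g[2]*.643)
w,d,c=snap('wrist','wrist21')
p,_,_=snap('scene','scene21');cv2.imwrite('pics/sc21z.png',cv2.resize(p[70:230,220:400],None,fx=4,fy=4,interpolation=cv2.INTER_CUBIC)[:,:,::-1])
E
```

```text
clock: 16.77
position: [0.5322, -0.1159, 0.283]
ee_rot: [0.737, 0.676, 0.0, -0.0]
ft_force: [0.2, -0.3, -0.8]
grip_width: 0.126
clock: 17.02
position: [0.5323, -0.1146, 0.2814]
ee_rot: [0.737, 0.676, -0.0, -0.0]
ft_force: [-0.0, 0.1, -1.0]
grip_width: 0.12
{'clock': 17.025, 'position': [0.5323, -0.1146, 0.2814], 'ee_rot': [0.737, 0.6759, -0.0001, -0.0004], 'ft_force': [-0.0359, 0.0757, -0.9837], 'grip_width': 0.1196, 'joint_pos': [0.0952, 0.1237, 0.0367, 1.5598, -0.005, 1.459, 0.0458]}
[  -0.64082038 -133.62978057  168.11341163] axial 214.69882221608708 perp 5.7365117570266335
```

```bash
python3 - <<'E'
from h import *
p,d,c=load('scene21'); T=tip(c,[[271.75,174.5]]); print(loc(T[0])*1e3)
# collar / blade junction zoom (365,345), grip end (487,285)
tip(c,[[220+365/4,70+345/4],[220+487/4,70+288/4]])
E
```

```text
tip [0.5439 0.0234 0.1874] grasp [ 0.5322 -0.1143  0.2998] len 0.1782 pitch -39.15
[-1.1359603   4.77022926 55.35481238]
tip [ 0.5349 -0.0826  0.2649] grasp [ 0.5322 -0.1143  0.2998] len 0.0473 pitch -47.69
tip [ 0.5291 -0.1503  0.3146] grasp [ 0.5322 -0.1143  0.2998] len 0.039 pitch 22.31
```

```bash
python3 -m pendant '[[0.2,0,-0.5,0,1],[0.8,0,-0.95,0,1],[1.5,0,-0.98,0,1],[2.2,0,-0.98,0,1],[2.9,0,-0.98,0,1]]'; python3 -m pendant '[[0,0,0,0,1],[0,0,0,0,1]]';python3 - <<'E'
from h import *
o=st(); g=loc(np.array(o['position'])+[0,0,.0187])*1e3; print(g)
w,d,c=snap('wrist','wrist22')
p,_,_=snap('scene','scene22');cv2.imwrite('pics/sc22z.png',cv2.resize(p[60:220,200:380],None,fx=4,fy=4,interpolation=cv2.INTER_CUBIC)[:,:,::-1])
E
```

```text
clock: 17.75
position: [0.5423, 0.0019, 0.3206]
ee_rot: [0.737, 0.676, -0.0, -0.0]
ft_force: [0.3, -0.3, -0.3]
grip_width: 0.12
clock: 18.0
position: [0.5423, 0.0, 0.3208]
ee_rot: [0.737, 0.676, -0.0, -0.0]
ft_force: [0.7, 0.0, -0.7]
grip_width: 0.118
{'clock': 18.0, 'position': [0.5423, 0.0, 0.3208], 'ee_rot': [0.7371, 0.6758, -0.0004, -0.0001], 'ft_force': [0.7061, 0.0376, -0.7046], 'grip_width': 0.1185, 'joint_pos': [-0.0355, 0.1159, -0.0543, 1.4873, 0.0066, 1.5392, -0.1765]}
[ -0.65415847 -18.62163094 207.4987725 ]
```

```bash
python3 - <<'E'
from h import *
p,d,c=load('scene22'); T=tip(c,[[232,150.5],[200+255/4,60+262/4]]); print([(loc(t)*1e3).round(1) for t in T])
E
```

```text
tip [0.5543 0.1345 0.2153] grasp [ 0.5424 -0.0006  0.3397] len 0.184 pitch -42.52
tip [0.5452 0.0315 0.3029] grasp [ 0.5424 -0.0006  0.3397] len 0.0489 pitch -48.82
[array([ -0.4, 116.5,  83.3]), array([ -0.5,  13. , 170.9])]
```

```bash
python3 -m pendant '[[0.15,0,-0.15,0,1],[0.0,0,0.1,0,1],[-0.25,0,0.42,0,1],[-0.47,0,0.76,0,1],[-0.65,0,1.12,0,1]]' 25; python3 - <<'E'
from h import *
o=st(); g=loc(np.array(o['position'])+[0,0,.0187])*1e3; print(g)
p,_,_=snap('scene','scene23');cv2.imwrite('pics/sc23z.png',cv2.resize(p[60:220,200:380],None,fx=4,fy=4,interpolation=cv2.INTER_CUBIC)[:,:,::-1])
E
```

```text
clock: 18.73
position: [0.5399, -0.0267, 0.2751]
ee_rot: [0.738, 0.675, -0.0, -0.0]
ft_force: [-0.2, -0.2, 0.3]
grip_width: 0.123
{'clock': 18.725, 'position': [0.5399, -0.0267, 0.2751], 'ee_rot': [0.7375, 0.6753, -0.0002, -0.0001], 'ft_force': [-0.222, -0.1926, 0.28], 'grip_width': 0.1231, 'joint_pos': [-0.0029, 0.1192, -0.0356, 1.5773, 0.0044, 1.4457, -0.1267]}
[ -0.72127874 -45.44863544 161.83251925]
```

```bash
python3 -m pendant '[[-0.14,0,0.35,0,1],[-0.26,0,0.73,0,1],[-0.34,0,1.12,0,1],[-0.38,0,1.36,0,1],[-0.38,0,1.36,0,1]]'; python3 - <<'E'
from h import *
o=st(); g=loc(np.array(o['position'])+[0,0,.0187])*1e3; print(g)
p,_,_=snap('scene','scene24');cv2.imwrite('pics/sc24z.png',cv2.resize(p[100:200,200:340],None,fx=5.5,fy=5.5,interpolation=cv2.INTER_CUBIC)[:,:,::-1])
E
```

```text
clock: 19.4
position: [0.5386, -0.0408, 0.2213]
ee_rot: [0.737, 0.676, -0.0, -0.0]
ft_force: [0.4, 0.2, 1.8]
grip_width: 0.122
{'clock': 19.4, 'position': [0.5386, -0.0408, 0.2213], 'ee_rot': [0.7372, 0.6757, -0.0003, -0.0004], 'ft_force': [0.4299, 0.1532, 1.7612], 'grip_width': 0.1221, 'joint_pos': [0.0153, 0.1398, -0.0268, 1.6658, 0.0038, 1.337, -0.0993]}
[ -0.7807079  -59.57261166 108.01089159]
```

```bash
cat >> h.py <<'E'
def pitch(fn,a,b,o=None):
    p,d,c=load(fn); T=tip(c,[a,b],o); v=T[0]-T[1]; print('blade pitch',np.degrees(np.arctan2(v[2],np.hypot(v[0],v[1]))).round(2),'len',np.linalg.norm(v).round(4),[(loc(t)*1e3).round(1) for t in T])
E
python3 - <<'E'
from h import *
pitch('scene24',[230,149.1],[278.2,159.1])
E
```

```text
tip [0.5547 0.1401 0.2175] grasp [ 0.539  -0.0406  0.2407] len 0.1828 pitch -7.31
tip [0.5426 0.0017 0.2328] grasp [ 0.539  -0.0406  0.2407] len 0.0432 pitch -10.61
blade pitch -6.29 len 0.1397 [array([ -0.6, 122. ,  85.5]), array([ -0.5, -16.9, 100.8])]
```

```bash
python3 -m pendant '[[-0.01,0,0.2,0,1],[-0.015,0,0.35,0,1],[-0.015,0,0.48,0,1],[-0.015,0,0.48,0,1]]'; python3 -m pendant '[[0,0,0,0,1],[0,0,-0.1,0,1],[0,0,-0.3,0,1],[0,0,-0.6,0,1],[0,0,-0.6,0,1]]' 60; python3 - <<'E'
from h import *
o=st(); g=loc(np.array(o['position'])+[0,0,.0187])*1e3; print(g)
p,_,_=snap('scene','scene25');cv2.imwrite('pics/sc25z.png',cv2.resize(p[90:190,200:340],None,fx=5.5,fy=5.5,interpolation=cv2.INTER_CUBIC)[:,:,::-1])
E
```

```text
clock: 19.95
position: [0.5386, -0.0412, 0.2022]
ee_rot: [0.737, 0.676, -0.0, -0.0]
ft_force: [0.3, 0.4, 1.0]
grip_width: -0.001
clock: 20.58
position: [0.5396, -0.0413, 0.2284]
ee_rot: [0.737, 0.676, 0.001, 0.001]
ft_force: [0.1, -1.0, -0.7]
grip_width: -0.006
{'clock': 20.575, 'position': [0.5396, -0.0413, 0.2284], 'ee_rot': [0.7372, 0.6757, 0.0009, 0.0008], 'ft_force': [0.0957, -0.9765, -0.7065], 'grip_width': -0.0058, 'joint_pos': [0.0157, 0.1357, -0.0262, 1.6557, 0.0036, 1.3477, -0.098]}
[  0.23062587 -60.0160543  115.07251145]
```

```bash
python3 - <<'E'
from h import *
p,_,_=load('scene25');cv2.imwrite('pics/sc25y.png',cv2.resize(p[130:290,200:380],None,fx=4,fy=4,interpolation=cv2.INTER_CUBIC)[:,:,::-1])
snap('wrist','wrist25'); snap('side','side25')
E
python3 - <<'E'
from h import *
p,d,c=load('wrist25');P=cloud(c,d)
for uv in [(282,145),(282,135),(283,125),(284,115),(285,108),(287,95),(288,80),(289,60),(290,40),(291,20),(292,5)]: print(uv,P[uv[1],uv[0]].round(4),(loc(P[uv[1],uv[0]])*1e3).round(1))
p,d,c=load('scene25');P=cloud(c,d)
print('scene')
for z in [(163,178),(172,200),(190,232),(210,262),(230,295),(250,328),(270,358),(285,383),(300,400),(315,430),(330,455),(345,485)]:
    u,v=200+z[0]/4,130+z[1]/4; u,v=int(round(u)),int(round(v)); print((u,v),P[v,u].round(4),(loc(P[v,u])*1e3).round(1))
a=p[165:260,230:300]; cv2.imwrite('pics/sc25x.png',cv2.resize(a,None,fx=6.3,fy=6.3,interpolation=cv2.INTER_CUBIC)[:,:,::-1])
E
```

```text
(282, 145) [ 0.5078 -0.0186  0.0286] [ -33.4  -40.2 -103.4]
(282, 135) [ 0.5102 -0.007   0.0406] [-32.  -28.4 -91.4]
(283, 125) [0.5143 0.0046 0.0623] [-28.9 -16.5 -69.7]
(284, 115) [0.5158 0.013  0.0574] [-28.2  -8.  -74.6]
(285, 108) [0.5178 0.0194 0.0616] [-26.8  -1.5 -70.4]
(287, 95) [0.5215 0.0306 0.0713] [-24.   10.  -60.7]
(288, 80) [0.5247 0.0426 0.0855] [-21.9  22.2 -46.5]
(289, 60) [0.5281 0.0568 0.1007] [-19.8  36.7 -31.3]
(290, 40) [0.5312 0.0691 0.1162] [-17.8  49.2 -15.8]
(291, 20) [0.5339 0.08   0.1286] [-16.1  60.4  -3.4]
(292, 5) [0.5358 0.0876 0.1363] [-14.8  68.    4.3]
scene
(241, 174) [0.5428 0.1091 0.1654] [-9.7 90.1 33.4]
(243, 180) [0.5367 0.1008 0.1548] [-15.1  81.3  22.8]
(248, 188) [0.5321 0.0858 0.1396] [-18.3  65.9   7.6]
(252, 196) [0.5309 0.0764 0.1205] [-18.7  56.5 -11.5]
(258, 204) [0.5261 0.0582 0.1063] [-21.9  37.9 -25.7]
(262, 212) [0.5232 0.0473 0.0884] [-23.8  26.8 -43.6]
(268, 220) [0.5203 0.0305 0.0724] [-25.2   9.8 -59.6]
(271, 226) [0.5143 0.0193 0.0627] [-30.3  -1.9 -69.3]
(275, 230) [0.5062 0.0032 0.0627] [-36.9 -18.6 -69.3]
(279, 238) [ 0.5052 -0.0065  0.0427] [-37.1 -28.4 -89.3]
(282, 244) [ 0.5023 -0.0154  0.0298] [ -39.2  -37.5 -102.2]
(286, 251) [ 0.4992 -0.027   0.0149] [ -41.3  -49.3 -117.1]
```

```bash
python3 -m pendant '[[0.3,0,-0.4,0,0.4],[1.0,0,-0.6,0,0.4],[1.6,-0.3,-0.6,0,0.4],[1.6,-0.5,-0.6,0,0.4]]' 25; python3 - <<'E'
from h import *
st(); p,d,c=snap('wrist','wrist26')
a=p[20:240,220:380]; cv2.imwrite('pics/w26z.png',cv2.resize(a,None,fx=2.7,fy=2.7,interpolation=cv2.INTER_CUBIC)[:,:,::-1])
E
```

```text
clock: 21.22
position: [0.5243, 0.0271, 0.2517]
ee_rot: [0.736, 0.677, 0.001, -0.0]
ft_force: [0.6, 0.1, -0.1]
grip_width: 0.6
{'clock': 21.225, 'position': [0.5243, 0.0271, 0.2517], 'ee_rot': [0.7358, 0.6772, 0.0005, -0.0001], 'ft_force': [0.5683, 0.1061, -0.101], 'grip_width': 0.5999, 'joint_pos': [-0.061, 0.0937, -0.0827, 1.6538, 0.0071, 1.3937, -0.2275]}
```

```bash
python3 - <<'E'
from h import *
p,d,c=load('wrist26')
a=p[60:120,300:350]; a=cv2.convertScaleAbs(a,alpha=1.3); cv2.imwrite('pics/w26y.png',cv2.resize(a,None,fx=9,fy=9,interpolation=cv2.INTER_NEAREST)[:,:,::-1])
P=cloud(c,d)
for uv in [(329,72),(328,80),(325,100),(320,125),(314,150),(309,168),(305,178),(303,190),(302,200)]: print(uv,P[uv[1],uv[0]].round(4))
m=(P[...,2]>.16)&(P[...,2]<.2)&(P[...,1]<.13)&(P[...,0]>.46)&(P[...,0]<.64);print('plate y vs',[(x,np.nanmin(P[m&(abs(P[...,0]-x)<.01)][:,1]).round(4)) for x in (.5,.53,.58,.61)])
m=(P[...,2]>.145)&(P[...,2]<.158)&(P[...,1]<.13)&(P[...,0]>.46)&(P[...,0]<.64);print('lip y vs',[(x,np.nanpercentile(P[m&(abs(P[...,0]-x)<.01)][:,1],[1,50,99]).round(4)) for x in (.53,.56,.58)])
E
```

```text
(329, 72) [0.5408 0.1128 0.1651]
(328, 80) [0.54   0.1079 0.1606]
(325, 100) [0.5373 0.0942 0.1456]
(320, 125) [0.5323 0.074  0.1221]
(314, 150) [0.5253 0.0487 0.0914]
(309, 168) [0.5183 0.0265 0.0649]
(305, 178) [0.513  0.0148 0.0583]
(303, 190) [ 0.509  -0.0016  0.045 ]
(302, 200) [ 0.5056 -0.0191  0.0252]
plate y vs [(0.5, np.float64(0.1213)), (0.53, np.float64(0.1066)), (0.58, np.float64(0.1173)), (0.61, np.float64(0.1121))]
lip y vs [(0.53, array([0.0944, 0.1137, 0.1221])), (0.56, array([0.1052, 0.1126, 0.1199])), (0.58, array([0.1039, 0.1114, 0.1185]))]
```

```bash
python3 - <<'E'
from h import *
p,d,c=load('wrist26');P=cloud(c,d); q=(P-M)
L=np.stack([q@xax,q@yc,P[...,2]],-1)*1e3
for t in (40,50,60,70,75):
    m=(abs(L[...,1]-t)<3)&(abs(L[...,0])<60)&(L[...,2]>60)&(L[...,2]<190)
    print(t,[(x,(np.nanmax(L[...,2][m&(abs(L[...,0]-x)<2)]).round(0) if (m&(abs(L[...,0]-x)<2)).any() else None)) for x in range(-48,30,4)])
m=(L[...,2]>192)&(L[...,2]<212)&(abs(L[...,0])<80)&(L[...,1]<130)&(L[...,1]>80); print('plate top t',np.nanpercentile(L[...,1][m],[1,5,20,50]))
# bench clutter map
for nm in ('scene25',):
    p,d,c=load(nm);P=cloud(c,d)
    H={}
    for x in np.arange(.36,.80,.04):
        print(round(x,2),[ (int(1e3*np.nanmax(P[...,2][(abs(P[...,0]-x)<.02)&(abs(P[...,1]-y)<.02)&(P[...,2]<.25)])) if ((abs(P[...,0]-x)<.02)&(abs(P[...,1]-y)<.02)&(P[...,2]<.25)).any() else -1) for y in np.arange(.08,-.42,-.04)])
E
```

```text
40 [(-48, np.float64(62.0)), (-44, np.float64(72.0)), (-40, np.float64(72.0)), (-36, np.float64(73.0)), (-32, np.float64(73.0)), (-28, np.float64(72.0)), (-24, np.float64(109.0)), (-20, np.float64(111.0)), (-16, np.float64(110.0)), (-12, np.float64(72.0)), (-8, np.float64(116.0)), (-4, np.float64(116.0)), (0, np.float64(116.0)), (4, np.float64(116.0)), (8, np.float64(115.0)), (12, np.float64(72.0)), (16, np.float64(72.0)), (20, np.float64(72.0)), (24, np.float64(72.0)), (28, np.float64(72.0))]
50 [(-48, np.float64(61.0)), (-44, np.float64(71.0)), (-40, np.float64(72.0)), (-36, np.float64(73.0)), (-32, np.float64(72.0)), (-28, np.float64(73.0)), (-24, np.float64(118.0)), (-20, np.float64(120.0)), (-16, np.float64(121.0)), (-12, np.float64(81.0)), (-8, np.float64(115.0)), (-4, np.float64(116.0)), (0, np.float64(115.0)), (4, np.float64(115.0)), (8, np.float64(115.0)), (12, np.float64(80.0)), (16, np.float64(77.0)), (20, np.float64(73.0)), (24, np.float64(73.0)), (28, np.float64(73.0))]
60 [(-48, np.float64(64.0)), (-44, np.float64(71.0)), (-40, np.float64(72.0)), (-36, np.float64(72.0))
[... 1420 characters left out ...]
 101.49623574 102.84985659 105.96153215]
0.36 [3, 4, 10, 17, 19, 4, 3, 4, 4, 3, 18, 19, 16]
0.4 [3, 29, 29, 17, 17, 3, 3, 3, 3, 3, 3, 4, 5]
0.44 [15, 15, 5, 5, 5, 4, 29, 27, 26, 3, 3, 4, 4]
0.48 [63, 63, 57, 25, 4, 27, 28, 14, 27, 3, 4, 4, 3]
0.52 [155, 140, 136, 30, 4, 27, 22, 9, 27, 3, 4, 4, 4]
0.56 [153, 141, 136, 4, 3, 26, 27, 28, 27, 3, 4, 4, 4]
0.6 [72, 72, 3, 3, 2, 3, 3, 3, 3, 4, 3, 4, 4]
0.64 [15, 15, 3, 3, 2, 2, 3, 3, 4, 3, 3, 4, 4]
0.68 [3, 3, 3, 63, 4, 4, 3, 14, 16, 16, 17, 25, 24]
0.72 [119, 212, 190, 64, 63, 178, 174, 187, 34, 14, 13, 198, 198]
0.76 [139, 249, 249, 27, 36, 178, 187, 189, 198, 197, 4, 229, 231]
0.8 [202, 248, 204, 175, 175, 200, 237, 207, 198, 196, 176, 175, 175]
```

```bash
python3 - <<'E'
from h import *
goto([.5311,.0739,.19],8.0); goto([.5311,.0739,.1185],8.0)
E
```

```text
pos [0.5236 0.0254 0.2516] th 4.85 shift units [1.223 0.084 1.541] turn 0.525
pos [0.5236 0.0254 0.2516] th 4.85 shift units [1.222 0.083 3.328] turn 0.525
```

```bash
python3 -m pendant '[[0.6,0.04,0.5,0.5,0.5],[1.22,0.08,1.2,0.52,0.5],[1.22,0.08,1.9,0.52,0.5],[1.22,0.08,1.9,0.52,0.5]]' 25; python3 - <<'E'
from h import *
goto([.5311,.0739,.1185],8.0)
p,d,c=snap('wrist','wrist27'); p,d,c=snap('scene','scene27')
cv2.imwrite('pics/sc27z.png',cv2.resize(p[100:260,200:360],None,fx=4,fy=4,interpolation=cv2.INTER_CUBIC)[:,:,::-1])
E
```

```text
clock: 21.78
position: [0.5309, 0.0714, 0.1733]
ee_rot: [0.756, 0.655, -0.002, -0.001]
ft_force: [0.1, -0.2, 0.2]
grip_width: 0.501
pos [0.5309 0.0714 0.1733] th 8.15 shift units [6.400e-02 1.000e-03 1.371e+00] turn -0.026
```

```bash
python3 -m pendant '[[0.04,0,0.4,0,0.5],[0.04,0,0.8,0,0.5],[0.04,0,1.1,0,0.5]]'; python3 -m pendant '[[0,0,0.14,0,0.5],[0,0,0.25,0,0.5],[0,0,0.25,0,0.5]]'; python3 - <<'E'
from h import *
goto([.5311,.0739,.1185],8.0)
p,d,c=snap('wrist','wrist28'); p,d,c=snap('scene','scene28')
cv2.imwrite('pics/sc28z.png',cv2.resize(p[100:260,200:360],None,fx=4,fy=4,interpolation=cv2.INTER_CUBIC)[:,:,::-1])
E
```

```text
clock: 22.25
position: [0.5317, 0.0739, 0.1294]
ee_rot: [0.755, 0.655, -0.0, -0.0]
ft_force: [-0.2, 0.1, 0.1]
grip_width: 0.503
clock: 22.62
position: [0.5322, 0.0741, 0.1208]
ee_rot: [0.755, 0.655, 0.0, 0.0]
ft_force: [0.4, 0.1, -0.0]
grip_width: 0.499
pos [0.5322 0.0741 0.1208] th 8.1 shift units [-0.01  -0.026  0.057] turn -0.016
```

```bash
python3 -m pendant '[[0,0,0.05,0,0.7],[0,0,0.05,0,0.85],[0,0,0.05,0,1],[0,0,0.05,0,1]]' 40; python3 -m pendant '[[0,0,0,0,1],[0,0,0,0,1]]'; python3 - <<'E'
from h import *
goto([.5311,.0739,.1185],8.0)
p,d,c=snap('wrist','wrist29'); p,d,c=snap('scene','scene29')
cv2.imwrite('pics/sc29z.png',cv2.resize(p[100:260,200:360],None,fx=4,fy=4,interpolation=cv2.INTER_CUBIC)[:,:,::-1])
E
```

```text
clock: 23.22
position: [0.5322, 0.0741, 0.1189]
ee_rot: [0.755, 0.655, 0.0, 0.0]
ft_force: [0.6, -1.2, -0.6]
grip_width: 0.002
clock: 23.48
position: [0.5322, 0.0741, 0.1188]
ee_rot: [0.755, 0.655, 0.0, 0.0]
ft_force: [-0.1, 0.2, -0.3]
grip_width: -0.001
pos [0.5322 0.0741 0.1188] th 8.1 shift units [-0.009 -0.025  0.008] turn -0.017
```

```bash
python3 - <<'E'
from h import *
p,d,c=load('scene29')
cv2.imwrite('pics/sc29y.png',cv2.resize(p[165:225,230:290],None,fx=10,fy=10,interpolation=cv2.INTER_CUBIC)[:,:,::-1])
p,d,c=load('wrist29')
cv2.imwrite('pics/w29z.png',cv2.resize(p[190:400,220:420],None,fx=2.8,fy=2.8,interpolation=cv2.INTER_CUBIC)[:,:,::-1])
E
python3 - <<'E'
from h import *
p,d,c=load('wrist29');P=cloud(c,d)
for uv in [(320,222),(319,228),(318,234),(317,238),(312,245)]: print(uv,P[uv[1],uv[0]].round(4),(loc(P[uv[1],uv[0]])*1e3).round(1))
p,d,c=load('scene29');P=cloud(c,d)
for uv in [(243,181),(244,183),(249,188),(251,190),(263,211),(267,218)]: print(uv,P[uv[1],uv[0]].round(4),(loc(P[uv[1],uv[0]])*1e3).round(1))
E
```

```text
(320, 222) [0.538  0.1008 0.1531] [-13.7  81.4  21.1]
(319, 228) [0.537  0.0958 0.147 ] [-14.3  76.3  15. ]
(318, 234) [0.5359 0.0905 0.1407] [-15.   71.    8.7]
(317, 238) [0.5349 0.0867 0.136 ] [-15.6  67.1   4. ]
(312, 245) [0.5315 0.0793 0.1269] [-18.3  59.5  -5.1]
(243, 181) [0.5379 0.1023 0.1508] [-14.   82.9  18.8]
(244, 183) [0.5334 0.0963 0.1497] [-18.   76.6  17.7]
(249, 188) [0.5197 0.0724 0.1513] [-29.5  51.6  19.3]
(251, 190) [0.5377 0.0824 0.1315] [-12.5  63.1  -0.5]
(263, 211) [0.5259 0.0461 0.0899] [-21.   25.9 -42.1]
(267, 218) [0.522  0.034  0.0759] [-23.9  13.5 -56.1]
```

```bash
python3 -m pendant '[[0,0,-0.1,0,0.6],[0,0,-0.1,-0.5,0.6],[0.1,0.03,0,-0.5,0.6],[0.2,0.03,0,-0.5,0.6]]' 30; python3 - <<'E'
from h import *
goto([.5311,.0739,.1185],8.0); print(loc(manip.get_obs()['position'])*1e3)
p,d,c=snap('wrist','wrist30'); P=cloud(c,d)
cv2.imwrite('pics/w30z.png',cv2.resize(p[190:400,220:420],None,fx=2.8,fy=2.8,interpolation=cv2.INTER_CUBIC)[:,:,::-1])
q=(P-M);L=np.stack([q@xax,q@yc,P[...,2]],-1)*1e3
for t in (50,55,60,65,70,75,80):
    m=(abs(L[...,1]-t)<1.5)&(L[...,0]>-30)&(L[...,0]<-10)&(L[...,2]>100)&(L[...,2]<165); print(t,m.sum(),np.nanmedian(L[m],0) if m.any() else '')
E
```

```text
clock: 24.08
position: [0.5344, 0.0821, 0.1185]
ee_rot: [0.738, 0.675, -0.0, -0.0]
ft_force: [0.2, -0.2, -0.7]
grip_width: 0.396
pos [0.5344 0.0821 0.1185] th 5.16 shift units [-0.213 -0.062 -0.   ] turn 0.473
[-15.7607936   62.50987043 -13.52031141]
50 34 [-19.88756111  49.79600703 115.82404276]
55 35 [-18.69936345  55.00209038 121.71508993]
60 41 [-18.05188335  59.79129725 127.47412135]
65 51 [-17.01823629  64.77522893 133.04904966]
70 47 [-15.61206465  69.9867747  138.94279071]
75 0 
80 0
```

```bash
python3 -m pendant '[[0,-0.04,0,0,0.75],[0,-0.04,0,0,0.9],[0,-0.04,0,0,1],[0,-0.04,0,0,1]]' 30; python3 -m pendant '[[0,0,0,0,1],[0,0,0,0,1]]'; python3 - <<'E'
from h import *
print(loc(manip.get_obs()['position'])*1e3)
p,d,c=snap('wrist','wrist31')
cv2.imwrite('pics/w31z.png',cv2.resize(p[190:400,220:420],None,fx=2.8,fy=2.8,interpolation=cv2.INTER_CUBIC)[:,:,::-1])
E
```

```text
clock: 24.62
position: [0.5329, 0.0819, 0.1189]
ee_rot: [0.738, 0.675, 0.0, 0.0]
ft_force: [-0.2, -0.9, 0.4]
grip_width: 0.001
clock: 24.88
position: [0.5329, 0.082, 0.1188]
ee_rot: [0.738, 0.675, 0.0, 0.0]
ft_force: [0.8, 0.2, 0.2]
grip_width: 0.003
[-17.20710396  62.22849662 -13.15906385]
```

```bash
python3 -m pendant '[[-0.05,0,-0.2,0,1],[-0.1,0,-0.5,0,1],[-0.1,0,-0.5,0,1]]'; python3 - <<'E'
from h import *
st(); p,d,c=snap('scene','scene32')
cv2.imwrite('pics/sc32z.png',cv2.resize(p[100:260,200:360],None,fx=4,fy=4,interpolation=cv2.INTER_CUBIC)[:,:,::-1])
E
```

```text
clock: 25.3
position: [0.5334, 0.0779, 0.1404]
ee_rot: [0.738, 0.675, 0.001, 0.001]
ft_force: [0.6, 0.2, -0.3]
grip_width: -0.002
{'clock': 25.3, 'position': [0.5334, 0.0779, 0.1404], 'ee_rot': [0.738, 0.6748, 0.0011, 0.0007], 'ft_force': [0.5855, 0.2044, -0.2681], 'grip_width': -0.0019, 'joint_pos': [-0.116, 0.1962, -0.1276, 1.7748, 0.0272, 1.1696, -0.3412]}
```

```bash
python3 -m pendant '[[-0.5,0,-0.8,0,1],[-1.2,0,-1.8,0,0.6],[-1.2,0,-2.5,0,0.6],[-1.2,0,-2.5,0,0.6]]'; python3 - <<'E'
from h import *
st(); p,d,c=snap('wrist','wrist33'); P=cloud(c,d)
cv2.imwrite('pics/w33z.png',cv2.resize(p[20:240,220:380],None,fx=2.7,fy=2.7,interpolation=cv2.INTER_CUBIC)[:,:,::-1])
q=(P-M);L=np.stack([q@xax,q@yc,P[...,2]],-1)*1e3
for t in (20,30,40,50,55,60,65,70,75,80,85,90):
    m=(abs(L[...,1]-t)<1.5)&(L[...,0]>-32)&(L[...,0]<-10.5)&(L[...,2]>78)&(L[...,2]<175); print(t,m.sum(),np.nanpercentile(L[m],[5,50,95],axis=0).round(1).tolist() if m.any() else '')
E
```

```text
clock: 25.85
position: [0.5293, 0.0302, 0.2409]
ee_rot: [0.738, 0.675, 0.002, 0.001]
ft_force: [0.2, -0.3, -0.5]
grip_width: 0.404
{'clock': 25.85, 'position': [0.5293, 0.0302, 0.2409], 'ee_rot': [0.738, 0.6748, 0.0016, 0.0011], 'ft_force': [0.1528, -0.3224, -0.504], 'grip_width': 0.4042, 'joint_pos': [-0.0589, 0.1074, -0.0912, 1.6611, 0.01, 1.3696, -0.241]}
20 39 [[-28.5, 18.7, 79.5], [-22.9, 20.0, 82.8], [-10.8, 21.4, 116.7]]
30 23 [[-27.1, 28.6, 89.9], [-22.7, 29.8, 93.1], [-19.3, 31.0, 95.1]]
40 27 [[-24.9, 38.5, 103.5], [-21.5, 40.0, 105.7], [-17.6, 41.4, 107.2]]
50 40 [[-22.9, 48.6, 79.6], [-18.9, 50.4, 117.1], [-12.8, 51.5, 119.0]]
55 41 [[-21.9, 53.8, 81.4], [-17.2, 55.1, 122.8], [-11.1, 56.1, 124.3]]
60 44 [[-21.0, 58.6, 87.5], [-17.2, 60.3, 128.4], [-11.4, 61.2, 130.1]]
65 44 [[-20.1, 63.6, 131.4], [-16.4, 64.9, 133.9], [-12.7, 66.1, 136.0]]
70 42 [[-19.3, 68.6, 138.4], [-15.3, 70.0, 139.6], [-12.1, 70.9, 141.3]]
75 47 [[-18.5, 73.8, 143.4], [-15.0, 75.2, 145.3], [-11.0, 76.1, 147.3]]
80 42 [[-17.7, 78.9, 149.3], [-14.3, 79.6, 150.9], [-10.9, 81.0, 152.7]]
85 46 [[-16.4, 83.6, 154.6], [-13.7, 85.0, 156.5], [-11.1, 86.3, 159.0]]
90 163 [[-31.2, 88.8, 152.3], [-21.1, 90.1, 153.8], [-11.8, 91.4, 162.6]]
```

```bash
python3 - <<'E'
from h import *
for n,pos in (('wrist29',[.5322,.0741,.1188]),('wrist31',[.5329,.082,.1188]),('wrist1',[.5353,-.0659,.1708])):
    p,d,c=load(n);P=cloud(c,d); print(n,'tcp px',proj(c,pos).round(1))
    for uv in [(302,252),(304,256),(304,262),(304,280),(304,295),(325,256),(325,262),(325,280),(315,262),(315,275)]: print(uv,(P[uv[1],uv[0]]-pos).round(4)*1e3, end=' ')
    print()
E
```

```text
wrist29 tcp px [[314.9 247.4]]
(302, 252) [-3.6 12.8 30. ] (304, 256) [-2.6 12.9 34.2] (304, 262) [-2.5 12.7 39.2] (304, 280) [-2.1 12.6 52.8] (304, 295) [-1.9 12.1 61.5] (325, 256) [ 5.8 11.7 34.4] (325, 262) [ 5.6 11.3 38.7] (325, 280) [ 5.3 11.2 52.1] (315, 262) [ 1.7 11.6 38.1] (315, 275) [ 1.8 11.9 49. ] 
wrist31 tcp px [[314.8 247.3]]
(302, 252) [-4.2 12.6 30.2] (304, 256) [-3.2 12.6 34. ] (304, 262) [-3.2 12.2 38.4] (304, 280) [-2.6 13.1 53.9] (304, 295) [-2.6 11.5 60.9] (325, 256) [ 5.3 11.6 33.5] (325, 262) [ 5.1 11.9 39.2] (325, 280) [ 4.8 11.1 51.6] (315, 262) [ 1.2 12.  38.8] (315, 275) [ 1.2 12.2 49.3] 
wrist1 tcp px [[312.5 246.3]]
(302, 252) [-2.9 13.1 32.6] (304, 256) [-2.  12.5 35.2] (304, 262) [-1.8 12.7 40.8] (304, 280) [-1.4 12.8 54.8] (304, 295) [-1.2 12.1 63.3] (325, 256) [ 6.5 11.7 35.2] (325, 262) [ 6.4 11.9 40.6] (325, 280) [ 6.1 12.6 55.5] (315, 262) [ 2.4 12.  40.3] (315, 275) [ 2.4 11.6 49.7]
```

```bash
python3 - <<'E'
from h import *
for n,pos in (('scene1',[.5353,-.0659,.1708]),('scene25',[.5396,-.0413,.2284]),('side25',[.5396,-.0413,.2284])):
    p,d,c=load(n); pos=np.array(pos); a=p.copy()
    q=[proj(c,pos+[0,0,z])[0] for z in (0,.0187,.03,.0727)]
    u,v=q[0]; s=5; x0,y0=int(u)-60,int(v)-75; a=cv2.resize(p[y0:y0+110,x0:x0+120],None,fx=s,fy=s,interpolation=cv2.INTER_CUBIC)
    for (uu,vv),col in zip(q,[(255,0,0),(0,255,0),(255,255,0),(255,0,255)]): cv2.circle(a,(int((uu-x0)*s),int((vv-y0)*s)),4,col,-1)
    cv2.imwrite(f'pics/chk_{n}.png',a[:,:,::-1])
E
python3 - <<'E'
from h import *
goto([.5321,.0768,.150],6); goto([.5321,.0768,.099],6)
E
python3 -m pendant '[[0.6,0.0,0.8,0.1,0.55],[1.16,0.03,1.6,0.17,0.55],[1.16,0.03,2.26,0.17,0.55],[1.16,0.03,2.26,0.17,0.55]]' 30; python3 - <<'E'
from h import *
goto([.5321,.0768,.099],6)
E
```

```text
pos [0.5286 0.0304 0.2392] th 5.1 shift units [ 1.163 -0.018  2.231] turn 0.151
pos [0.5286 0.0304 0.2392] th 5.1 shift units [ 1.162 -0.019  3.506] turn 0.151
clock: 26.4
position: [0.5314, 0.0763, 0.1454]
ee_rot: [0.744, 0.669, -0.002, -0.001]
ft_force: [0.3, 0.1, 0.5]
grip_width: 0.452
pos [0.5314 0.0763 0.1454] th 6.06 shift units [0.016 0.021 1.159] turn -0.011
```

```bash
python3 -m pendant '[[0.0,0,0.4,0,0.55],[0,0,0.7,0,0.55],[0,0,0.85,0,0.55]]'; python3 -m pendant '[[0,0,0.12,0,0.55],[0,0,0.26,0,0.55],[0,0,0.26,0,0.55]]'; python3 - <<'E'
from h import *
goto([.5321,.0768,.099],6);print(loc(manip.get_obs()['position'])*1e3)
p,d,c=snap('scene','scene34'); w,_,_=snap('wrist','wrist34')
cv2.imwrite('pics/sc34z.png',cv2.resize(p[100:260,200:360],None,fx=4,fy=4,interpolation=cv2.INTER_CUBIC)[:,:,::-1])
E
```

```text
clock: 26.78
position: [0.5333, 0.0761, 0.1137]
ee_rot: [0.744, 0.668, -0.0, -0.0]
ft_force: [-0.7, -0.3, -0.7]
grip_width: 0.454
clock: 27.15
position: [0.5334, 0.0763, 0.1037]
ee_rot: [0.744, 0.668, -0.0, -0.0]
ft_force: [-0.2, -0.0, -0.1]
grip_width: 0.447
pos [0.5334 0.0763 0.1037] th 6.12 shift units [ 0.009 -0.034  0.118] turn -0.02
[-16.16891186  56.58801313 -28.26714343]
```

```bash
python3 -m pendant '[[0,-0.03,0.1,0,0.75],[0,-0.03,0.1,0,0.9],[0,-0.03,0.1,0,1],[0,-0.03,0.1,0,1]]' 30; python3 -m pendant '[[0,0,0,0,1],[0,0,0,0,1]]'; python3 - <<'E'
from h import *
print(loc(manip.get_obs()['position'])*1e3)
p,d,c=snap('scene','scene35')
cv2.imwrite('pics/sc35z.png',cv2.resize(p[100:260,200:360],None,fx=4,fy=4,interpolation=cv2.INTER_CUBIC)[:,:,::-1])
E
```

```text
clock: 27.75
position: [0.5325, 0.0764, 0.1001]
ee_rot: [0.744, 0.668, 0.0, 0.0]
ft_force: [-0.5, -0.2, -0.2]
grip_width: 0.077
clock: 28.0
position: [0.5324, 0.0764, 0.1001]
ee_rot: [0.744, 0.668, 0.0, 0.0]
ft_force: [-0.1, -0.2, 0.2]
grip_width: 0.079
[-17.18174751  56.64955131 -31.92400976]
```

```bash
python3 -m pendant '[[0,-0.3,-0.1,0,1],[0,-0.7,-0.15,0,1],[0,-0.9,-0.3,0,1],[-0.2,-0.9,-1.0,0,1],[-0.5,-0.9,-2.0,0,1]]' 40; python3 -m pendant '[[-0.5,0,-0.8,0,1],[-0.8,0,-0.8,0,1],[-0.8,0,-0.8,0,1]]'; python3 - <<'E'
from h import *
st()
p,d,c=snap('scene','scene36'); w,_,_=snap('wrist','wrist36')
cv2.imwrite('pics/sc36z.png',cv2.resize(p[70:250,200:380],None,fx=4,fy=4,interpolation=cv2.INTER_CUBIC)[:,:,::-1])
E
```

```text
clock: 28.68
position: [0.4932, 0.0605, 0.1806]
ee_rot: [0.744, 0.669, -0.001, -0.0]
ft_force: [0.4, -0.6, -1.1]
grip_width: 0.072
clock: 29.05
position: [0.4905, 0.0279, 0.2117]
ee_rot: [0.744, 0.668, -0.0, -0.0]
ft_force: [-0.4, 0.2, -0.2]
grip_width: 0.065
{'clock': 29.05, 'position': [0.4905, 0.0279, 0.2117], 'ee_rot': [0.7443, 0.6678, -0.0002, -0.0], 'ft_force': [-0.3674, 0.1891, -0.2427], 'grip_width': 0.0651, 'joint_pos': [-0.0577, 0.0405, -0.0946, 1.794, 0.0041, 1.3075, -0.2615]}
```

```bash
python3 - <<'E'
from h import *
p,d,c=load('wrist36')
a=cv2.convertScaleAbs(p[215:305,285:350],alpha=1.5); b=cv2.convertScaleAbs(load('wrist22')[0][0:60,285:345],alpha=1.3)
cv2.imwrite('pics/w36z.png',cv2.resize(a,None,fx=6,fy=6,interpolation=cv2.INTER_NEAREST)[:,:,::-1])
P=cloud(c,d)
for uv in [(319,228),(319,235),(318,242),(317,255),(317,265)]: print(uv,P[uv[1],uv[0]].round(4))
p,d,c=load('scene36');P=cloud(c,d)
m=(P[...,2]>.16)&(P[...,2]<.2)&(P[...,0]>.5)&(P[...,0]<.62)&(P[...,1]>.05)&(P[...,1]<.14); print('drawer plate local t:',np.nanmedian((P[m]-M)@yc))
E
```

```text
(319, 228) [0.4958 0.0664 0.278 ]
(319, 235) [0.4955 0.0631 0.2758]
(318, 242) [0.4948 0.0588 0.2712]
(317, 255) [0.4933 0.0478 0.2583]
(317, 265) [0.4922 0.0367 0.2451]
drawer plate local t: 0.10064794613729706
```

```bash
python3 - <<'E'
from h import *
goto([.61,-.01,.27],0)
E
```

```text
pos [0.4903 0.0292 0.2111] th 6.09 shift units [-0.656  3.076 -1.478] turn -1.015
```

```bash
python3 -m pendant '[[-0.6,0,-1.0,-0.3,1],[-0.65,0.7,-1.48,-0.6,1],[-0.65,1.6,-1.48,-0.8,1],[-0.65,2.4,-1.48,-1.0,1],[-0.65,3.07,-1.48,-1.0,1]]'; python3 -m pendant '[[0,0,0,0,1],[0,0,0,0,1]]'; python3 - <<'E'
from h import *
st()
p,d,c=snap('scene','scene37'); w,_,_=snap('wrist','wrist37')
cv2.imwrite('pics/sc37z.png',cv2.resize(p[40:240,220:420],None,fx=3.6,fy=3.6,interpolation=cv2.INTER_CUBIC)[:,:,::-1])
E
```

```text
clock: 29.78
position: [0.6111, -0.0093, 0.2697]
ee_rot: [0.707, 0.707, -0.001, -0.001]
ft_force: [-0.4, -0.0, -0.3]
grip_width: 0.071
clock: 30.02
position: [0.6098, -0.0096, 0.2704]
ee_rot: [0.708, 0.707, -0.0, -0.001]
ft_force: [-1.0, -0.0, -0.6]
grip_width: 0.073
{'clock': 30.025, 'position': [0.6098, -0.0096, 0.2704], 'ee_rot': [0.7075, 0.7067, -0.0004, -0.0006], 'ft_force': [-0.9956, -0.0251, -0.5707], 'grip_width': 0.073, 'joint_pos': [-0.0252, 0.2757, -0.0426, 1.4019, 0.0113, 1.4657, -0.0686]}
```

```bash
python3 - <<'E'
from h import *
p,d,c=load('scene37'); T=tip(c,[[339.4,182.2],[299.2,123.3],[220+362/3.6,40+408/3.6]])
E
```

```text
tip [ 0.6096 -0.1111  0.1665] grasp [ 0.6098 -0.0099  0.2899] len 0.1596 pitch -50.62
tip [ 0.6098 -0.0144  0.2896] grasp [ 0.6098 -0.0099  0.2899] len 0.0045 pitch -3.17
tip [ 0.6097 -0.0648  0.2288] grasp [ 0.6098 -0.0099  0.2899] len 0.0822 pitch -48.08
```

```bash
python3 -m pendant '[[0,0,1.2,0,1],[0,0,2.4,0,1],[0,0,3.2,0,1],[0,0,3.7,0,1],[0,0,3.9,0,1]]' 30; python3 -m pendant '[[0,0,0.07,0,1],[0,0,0.14,0,1],[0,0,0.14,0,1]]';python3 - <<'E'
from h import *
st()
p,d,c=snap('scene','scene38')
cv2.imwrite('pics/sc38z.png',cv2.resize(p[90:250,240:400],None,fx=4,fy=4,interpolation=cv2.INTER_CUBIC)[:,:,::-1])
E
```

```text
clock: 30.75
position: [0.6094, -0.0102, 0.1144]
ee_rot: [0.708, 0.706, -0.0, -0.0]
ft_force: [-0.3, -0.1, -0.9]
grip_width: 0.07
clock: 31.12
position: [0.6106, -0.0103, 0.1102]
ee_rot: [0.708, 0.706, 0.0, 0.0]
ft_force: [-0.8, -0.2, -1.8]
grip_width: 0.069
{'clock': 31.125, 'position': [0.6106, -0.0103, 0.1102], 'ee_rot': [0.7079, 0.7064, 0.0003, 0.0003], 'ft_force': [-0.8149, -0.1844, -1.7636], 'grip_width': 0.0693, 'joint_pos': [-0.0188, 0.369, -0.0486, 1.6206, 0.0192, 1.1517, -0.0741]}
```

```bash
python3 -m pendant '[[0,0,0.24,0,1],[-0.23,0,0.09,0,1],[-0.48,0,-0.07,0,1],[-0.8,0,-0.23,0,1],[-1.12,0,-0.37,0,1]]' 20; python3 - <<'E'
from h import *
st()
p,d,c=snap('scene','scene39')
cv2.imwrite('pics/sc39z.png',cv2.resize(p[90:250,240:400],None,fx=4,fy=4,interpolation=cv2.INTER_CUBIC)[:,:,::-1])
E
```

```text
clock: 31.8
position: [0.6104, -0.0566, 0.1252]
ee_rot: [0.708, 0.706, 0.0, 0.0]
ft_force: [0.6, -0.0, -0.2]
grip_width: 0.069
{'clock': 31.8, 'position': [0.6104, -0.0566, 0.1252], 'ee_rot': [0.7081, 0.7061, 0.0002, 0.0003], 'ft_force': [0.6004, -0.0082, -0.1634], 'grip_width': 0.0694, 'joint_pos': [0.0394, 0.3599, -0.027, 1.5994, 0.0105, 1.1817, 0.0073]}
```

```bash
python3 - <<'E'
from h import *
p,d,c=load('scene39'); T=tip(c,[[357.5,235.7],[320,184.5]]); v=T[0]-T[1]; print(v, np.degrees(np.arctan2(-v[2],-v[1])), np.linalg.norm(v))
W=M+.131*yc; print('target TCP above',W, W[2])
goto([W[0],W[1],.30],5)
goto([.61,-.05,.30],5)
E
```

```text
tip [ 0.6103 -0.161   0.026 ] grasp [ 0.6106 -0.0589  0.1446] len 0.1566 pitch -49.29
tip [ 0.6106 -0.0616  0.145 ] grasp [ 0.6106 -0.0589  0.1446] len 0.0027 pitch 8.24
[-0.00030442 -0.09941928 -0.11905847] 50.136573328353705 0.15511030127320752
target TCP above [0.5560232 0.1490022 0.132    ] 0.132
pos [ 0.6107 -0.0589  0.1259] th 0.29 shift units [ 5.185 -1.385 -4.361] turn 0.785
pos [ 0.6107 -0.0589  0.1259] th 0.29 shift units [ 0.217 -0.011 -4.352] turn 0.785
```

```bash
python3 -m pendant '[[0,0,-1.5,0.2,1],[0,0,-3.0,0.4,1],[0,0,-4.5,0.6,1],[0.8,-0.3,-5.2,0.78,1],[2.2,-0.7,-5.2,0.78,1]]' 40; python3 - <<'E'
from h import *
W=M+.127*yc; goto([W[0],W[1],.33],5)
E
```

```text
clock: 32.48
position: [0.5833, 0.0315, 0.3353]
ee_rot: [0.738, 0.675, 0.002, 0.002]
ft_force: [0.4, 1.4, -0.8]
grip_width: 0.068
pos [0.5833 0.0315 0.3353] th 5.09 shift units [ 2.766 -0.941  0.129] turn -0.015
```

```bash
python3 -m pendant '[[0.9,-0.4,0,0,1],[1.9,-0.8,0,0,1],[2.75,-0.93,0,0,1],[2.75,-0.93,0,0,1],[2.75,-0.93,0,0,1]]'; python3 - <<'E'
from h import *
W=M+.127*yc; goto([W[0],W[1],.224],5)
p,d,c=snap('scene','scene40');w,_,_=snap('wrist','wrist40')
cv2.imwrite('pics/sc40z.png',cv2.resize(p[20:220,180:360],None,fx=3.8,fy=3,interpolation=cv2.INTER_CUBIC)[:,:,::-1])
E
```

```text
clock: 33.1
position: [0.5548, 0.1446, 0.3325]
ee_rot: [0.736, 0.677, -0.0, 0.0]
ft_force: [1.1, -0.4, 0.1]
grip_width: 0.071
pos [0.5548 0.1446 0.3325] th 4.85 shift units [0.013 0.02  2.711] turn 0.025
```

```bash
python3 - <<'E'
from h import *
p,d,c=load('scene40'); T=tip(c,[[262.1,154],[218.9,89.3],[180+235/3.8,20+318/3]]); print([(loc(t)*1e3).round(1) for t in T]); v=T[0]-T[1]; print(np.degrees(np.arctan2(-v[2],-(v@yc))))
E
```

```text
tip [0.5464 0.045  0.2324] grasp [0.555  0.1441 0.3512] len 0.1549 pitch -50.03
tip [0.5548 0.1422 0.3575] grasp [0.555  0.1441 0.3512] len 0.0067 pitch 73.02
tip [0.5505 0.0926 0.2868] grasp [0.555  0.1441 0.3512] len 0.0826 pitch -51.22
[array([ -0.5,  26.5, 100.4]), array([ -0.6, 124.1, 225.5]), array([ -0.6,  74.3, 154.8])]
52.051801217937026
```

```bash
python3 -m pendant '[[0,0,0.9,0,1],[0,0,1.7,0,1],[0,0,2.3,0,1],[0,0,2.5,0,1],[0,0,2.5,0,1]]'; python3 - <<'E'
from h import *
st()
p,d,c=snap('scene','scene41')
cv2.imwrite('pics/sc41z.png',cv2.resize(p[80:220,190:330],None,fx=4.5,fy=4.2,interpolation=cv2.INTER_CUBIC)[:,:,::-1])
E
```

```text
clock: 33.83
position: [0.5548, 0.1451, 0.2327]
ee_rot: [0.736, 0.677, 0.0, 0.0]
ft_force: [0.1, -0.4, 0.3]
grip_width: 0.068
{'clock': 33.825, 'position': [0.5548, 0.1451, 0.2327], 'ee_rot': [0.7364, 0.6766, 0.0, 0.0001], 'ft_force': [0.0654, -0.4399, 0.2988], 'grip_width': 0.0682, 'joint_pos': [-0.2106, 0.2118, -0.1461, 1.5591, 0.0313, 1.3729, -0.4442]}
```

```bash
python3 -m pendant '[[-0.05,0,0.12,0,1],[-0.2,0,0.08,0,1],[-0.42,0,-0.06,0,1],[-0.65,0,-0.21,0,1],[-0.95,0,-0.37,0,1]]' 25; python3 - <<'E'
from h import *
st()
p,d,c=snap('scene','scene42')
cv2.imwrite('pics/sc42z.png',cv2.resize(p[80:220,190:330],None,fx=4.5,fy=4.2,interpolation=cv2.INTER_CUBIC)[:,:,::-1])
E
```

```text
clock: 34.5
position: [0.5516, 0.108, 0.2485]
ee_rot: [0.736, 0.677, 0.001, -0.0]
ft_force: [-2.0, 4.2, 4.2]
grip_width: 0.069
{'clock': 34.5, 'position': [0.5516, 0.108, 0.2485], 'ee_rot': [0.7359, 0.6771, 0.0011, -0.0001], 'ft_force': [-1.9546, 4.1518, 4.1978], 'grip_width': 0.0692, 'joint_pos': [-0.1663, 0.1778, -0.1231, 1.5661, 0.0209, 1.3973, -0.3742]}
```

```bash
python3 - <<'E'
from h import *
p,d,c=load('scene42'); T=tip(c,[[190+385/4.5,80+475/4.2],[190+215/4.5,80+215/4.2]]); print([(loc(t)*1e3).round(1) for t in T]); v=T[0]-T[1]; print(np.degrees(np.arctan2(-v[2],-(v@yc))))
E
python3 -m pendant '[[-0.3,0,-0.14,0,1],[-0.6,0,-0.26,0,1],[-0.95,0,-0.36,0,1]]'; python3 - <<'E'
from h import *
st()
p,d,c=snap('scene','scene43')
cv2.imwrite('pics/sc43z.png',cv2.resize(p[80:220,190:330],None,fx=4.5,fy=4.2,interpolation=cv2.INTER_CUBIC)[:,:,::-1])
E
```

```text
tip [0.545  0.0189 0.1376] grasp [0.5521 0.1061 0.2682] len 0.1572 pitch -56.2
tip [0.5521 0.1072 0.2708] grasp [0.5521 0.1061 0.2682] len 0.0028 pitch 65.72
[array([0.3, 0.5, 5.6]), array([ -0.2,  89. , 138.8])]
56.365541428022176
clock: 34.92
position: [0.5487, 0.0702, 0.263]
ee_rot: [0.736, 0.677, 0.001, 0.0]
ft_force: [1.3, 4.3, 7.3]
grip_width: 0.068
{'clock': 34.925, 'position': [0.5487, 0.0702, 0.263], 'ee_rot': [0.7357, 0.6773, 0.0013, 0.0003], 'ft_force': [1.2516, 4.2549, 7.3117], 'grip_width': 0.0677, 'joint_pos': [-0.123, 0.151, -0.0971, 1.5665, 0.014, 1.4222, -0.3038]}
```

```bash
python3 -m pendant '[[-0.3,0,-0.14,0,1],[-0.6,0,-0.2,0,1],[-0.95,0,-0.25,0,1],[-1.3,0,-0.26,0,1],[-1.65,0,-0.24,0,1]]' 20; python3 - <<'E'
from h import *
st()
p,d,c=snap('scene','scene44')
cv2.imwrite('pics/sc44z.png',cv2.resize(p[80:220,190:330],None,fx=4.5,fy=4.2,interpolation=cv2.INTER_CUBIC)[:,:,::-1])
E
```

```text
clock: 35.6
position: [0.5426, 0.0029, 0.2711]
ee_rot: [0.736, 0.677, -0.0, 0.0]
ft_force: [1.0, 0.7, -0.7]
grip_width: 0.07
{'clock': 35.6, 'position': [0.5426, 0.0029, 0.2711], 'ee_rot': [0.7362, 0.6767, -0.0001, 0.0], 'ft_force': [1.0066, 0.7199, -0.6838], 'grip_width': 0.0702, 'joint_pos': [-0.0477, 0.1249, -0.0464, 1.5792, 0.0059, 1.4377, -0.1786]}
```

```bash
python3 - <<'E'
from h import *
p,d,c=load('scene44'); T=tip(c,[[190+513/4.5,80+500/4.2],[190+383/4.5,80+222/4.2]]); print([(loc(t)*1e3).round(1) for t in T]); v=T[0]-T[1]; print(np.degrees(np.arctan2(-v[2],-(v@yc))))
print(loc(manip.get_obs()['position'])*1e3)
E
```

```text
tip [ 0.5371 -0.0601  0.1513] grasp [0.5424 0.0007 0.2897] len 0.1512 pitch -66.2
tip [0.5427 0.0035 0.2936] grasp [0.5424 0.0007 0.2897] len 0.0048 pitch 54.44
[array([ -0.6, -78.9,  19.3]), array([ -0.6, -15.1, 161.6])]
65.84223094360541
[ -0.61130027 -17.93277034 138.96469649]
```

```bash
python3 -m pendant '[[0,0,-0.4,0,1],[0.9,0,-0.4,0,1],[1.9,0,-0.4,0,1],[2.8,0,-0.4,0,1],[2.85,0,0.2,0,1]]' 40;python3 -m pendant '[[0,0,0.3,0,1],[0,0,0.42,0,1],[0,0,0.42,0,1]]'; python3 - <<'E'
from h import *
print(loc(st()['position'])*1e3)
p,d,c=snap('scene','scene45')
cv2.imwrite('pics/sc45z.png',cv2.resize(p[80:220,190:330],None,fx=4.5,fy=4.2,interpolation=cv2.INTER_CUBIC)[:,:,::-1])
E
```

```text
clock: 36.28
position: [0.5529, 0.1227, 0.2655]
ee_rot: [0.734, 0.679, 0.002, 0.0]
ft_force: [0.5, -0.9, -0.8]
grip_width: 0.069
clock: 36.65
position: [0.5524, 0.1173, 0.2469]
ee_rot: [0.736, 0.677, 0.0, 0.0]
ft_force: [0.3, -1.0, 0.0]
grip_width: 0.066
{'clock': 36.65, 'position': [0.5524, 0.1173, 0.2469], 'ee_rot': [0.7364, 0.6766, 0.0001, 0.0001], 'ft_force': [0.3205, -0.98, 0.0103], 'grip_width': 0.0664, 'joint_pos': [-0.1759, 0.1858, -0.1316, 1.5602, 0.0247, 1.3969, -0.394]}
[ -0.82746953  99.09463052 114.86343939]
```

```bash
python3 -m pendant '[[-0.37,0,0.02,0,1],[-0.66,0,-0.07,0,1],[-0.95,0,-0.16,0,1],[-1.3,0,-0.22,0,1],[-1.63,0,-0.27,0,1]]' 20; python3 - <<'E'
from h import *
print(loc(st()['position'])*1e3)
p,d,c=snap('scene','scene46')
cv2.imwrite('pics/sc46z.png',cv2.resize(p[80:220,190:330],None,fx=4.5,fy=4.2,interpolation=cv2.INTER_CUBIC)[:,:,::-1])
E
```

```text
clock: 37.33
position: [0.5467, 0.0515, 0.2575]
ee_rot: [0.736, 0.677, 0.0, 0.0]
ft_force: [0.7, 1.4, 1.4]
grip_width: 0.066
{'clock': 37.325, 'position': [0.5467, 0.0515, 0.2575], 'ee_rot': [0.7362, 0.6767, 0.0001, 0.0002], 'ft_force': [0.6543, 1.4327, 1.3513], 'grip_width': 0.0661, 'joint_pos': [-0.0999, 0.1454, -0.0866, 1.5843, 0.0129, 1.4122, -0.2718]}
[ -0.75047424  33.10218679 125.51415287]
```

```bash
python3 -m pendant '[[-0.35,0,-0.03,0,1],[-0.7,0,-0.03,0,1],[-1.03,0,0.0,0,1],[-1.35,0,0.08,0,1],[-1.68,0,0.2,0,1]]'; python3 - <<'E'
from h import *
print(loc(st()['position'])*1e3)
p,d,c=snap('scene','scene47')
cv2.imwrite('pics/sc47z.png',cv2.resize(p[80:220,190:330],None,fx=4.5,fy=4.2,interpolation=cv2.INTER_CUBIC)[:,:,::-1])
E
```

```text
clock: 38.0
position: [0.5411, -0.0152, 0.2489]
ee_rot: [0.736, 0.677, -0.0, 0.0]
ft_force: [-0.1, -0.5, 0.7]
grip_width: 0.003
{'clock': 38.0, 'position': [0.5411, -0.0152, 0.2489], 'ee_rot': [0.7361, 0.6768, -0.0, 0.0], 'ft_force': [-0.1112, -0.5488, 0.7124], 'grip_width': 0.0026, 'joint_pos': [-0.0236, 0.1292, -0.0363, 1.6203, 0.0048, 1.3922, -0.1443]}
[ -0.58934172 -33.83823628 116.88173479]
```

```bash
python3 -m pendant '[[0,0,-0.3,0,0.5],[0,0,-0.3,0,0.5]]'; python3 - <<'E'
from h import *
p,d,c=snap('scene','scene48'); snap('wrist','wrist48')
cv2.imwrite('pics/sc48z.png',cv2.resize(p[150:310,200:420],None,fx=3.6,fy=3.6,interpolation=cv2.INTER_CUBIC)[:,:,::-1])
E
```

```text
clock: 38.3
position: [0.5419, -0.0135, 0.2628]
ee_rot: [0.736, 0.677, 0.001, 0.001]
ft_force: [-0.3, -0.6, 0.9]
grip_width: 0.419
```

```bash
python3 - <<'E'
from h import *
p,d,c=load('wrist48'); P=cloud(c,d)
cv2.imwrite('pics/w48z.png',cv2.resize(p[150:260,265:435],None,fx=4.6,fy=4.6,interpolation=cv2.INTER_CUBIC)[:,:,::-1])
for uv in [(283,244),(290,241),(300,236),(320,226),(340,216),(360,206),(371,200),(380,193),(395,184),(410,178),(422,172)]: print(uv,P[uv[1],uv[0]].round(4))
E
```

```text
(283, 244) [ 0.4919 -0.1247  0.0094]
(290, 241) [ 0.5013 -0.121   0.0101]
(300, 236) [ 0.5147 -0.1146  0.0115]
(320, 226) [ 0.5409 -0.1024  0.0135]
(340, 216) [ 0.5663 -0.0905  0.0155]
(360, 206) [ 0.5912 -0.0794  0.0163]
(371, 200) [ 0.6042 -0.0715  0.0205]
(380, 193) [ 0.6144 -0.0623  0.0247]
(395, 184) [ 0.6317 -0.0522  0.0269]
(410, 178) [ 0.6485 -0.0458  0.0294]
(422, 172) [ 0.6635 -0.0409  0.0251]
```

```bash
python3 - <<'E'
from h import *
goto([.6166,-.0287,.06],64); goto([.6166,-.0287,.0],64)
p,d,c=load('wrist48');P=cloud(c,d)
for uv in [(455,158),(465,186),(468,165),(480,194)]: print(uv,P[uv[1],uv[0]].round(3))
E
```

```text
pos [ 0.5415 -0.0135  0.2617] th 4.74 shift units [-0.224  1.899  5.044] turn 9.876
pos [ 0.5415 -0.0135  0.2617] th 4.74 shift units [-0.225  1.897  6.544] turn 9.876
(455, 158) [ 0.697 -0.025  0.037]
(465, 186) [ 0.712 -0.06   0.031]
(468, 165) [ 0.701 -0.028  0.062]
(480, 194) [ 0.715 -0.061  0.062]
```

```bash
python3 -m pendant '[[-0.2,0.6,0.2,1.7,1],[-0.2,1.2,0.5,3.4,1],[-0.22,1.8,1.0,5.1,1],[-0.22,1.9,1.5,6.8,1],[-0.22,1.9,2.2,8.4,1]]' 30; python3 - <<'E'
from h import *
goto([.6166,-.0287,.06],64)
E
```

```text
clock: 39.02
position: [0.6168, -0.0288, 0.1726]
ee_rot: [0.955, 0.297, 0.0, 0.0]
ft_force: [0.2, 0.5, -1.0]
grip_width: 0.001
pos [ 0.6168 -0.0288  0.1726] th 55.49 shift units [-0.004 -0.006  2.814] turn 1.419
```

```bash
python3 -m pendant '[[0,0,0.6,1.4,1],[0,0,2.0,1.4,1],[0,0,3.2,1.4,1],[0,0,4.25,1.4,1],[0,0,4.25,1.4,1]]'; python3 - <<'E'
from h import *
st()
snap('wrist','wrist49'); p,d,c=snap('scene','scene49')
cv2.imwrite('pics/sc49z.png',cv2.resize(p[130:290,260:420],None,fx=4,fy=4,interpolation=cv2.INTER_CUBIC)[:,:,::-1])
E
```

```text
clock: 39.65
position: [0.6135, -0.0288, 0.0001]
ee_rot: [0.973, 0.229, -0.003, -0.001]
ft_force: [0.0, -0.1, 0.8]
grip_width: 0.001
{'clock': 39.65, 'position': [0.6135, -0.0288, 0.0001], 'ee_rot': [0.9735, 0.2287, -0.0031, -0.0007], 'ft_force': [0.0431, -0.0807, 0.787], 'grip_width': 0.0005, 'joint_pos': [-0.0841, 0.5019, 0.0717, 1.6916, -0.0424, 0.956, -1.1058]}
```

```bash
python3 -m pendant '[[0.05,0.15,0,0,1],[0.05,0.3,0,0,1],[0.05,0.42,0,0,1],[0.05,0.5,0,0,1]]'; python3 - <<'E'
from h import *
snap('wrist','wrist50'); p,d,c=snap('scene','scene50')
cv2.imwrite('pics/sc50z.png',cv2.resize(p[190:290,290:390],None,fx=6,fy=6,interpolation=cv2.INTER_CUBIC)[:,:,::-1])
E
```

```text
clock: 40.25
position: [0.6271, -0.0469, 0.0035]
ee_rot: [0.974, 0.228, 0.0, 0.0]
ft_force: [-0.5, 0.7, -0.5]
grip_width: 0.007
```

```bash
python3 -m pendant '[[0,0.15,0,0,1],[0,0.3,0,0,1],[0,0.45,0,0,1],[0,0.6,0,0,1]]'; python3 - <<'E'
from h import *
w,_,_=snap('wrist','wrist51'); p,d,c=snap('scene','scene51')
cv2.imwrite('pics/sc51z.png',cv2.resize(p[190:290,290:390],None,fx=6,fy=6,interpolation=cv2.INTER_CUBIC)[:,:,::-1])
E
```

```text
clock: 40.85
position: [0.6378, -0.0684, 0.0033]
ee_rot: [0.974, 0.228, 0.0, 0.0]
ft_force: [-1.3, 0.3, 0.2]
grip_width: 0.002
```

```bash
python3 -m pendant '[[0,-0.3,0,0,1],[0,-0.5,-1.0,0,1],[0,-0.5,-2.5,0,0.5],[-1.0,-0.5,-4.0,0,0.5],[-1.6,-0.5,-4.5,0,0.5]]'; python3 - <<'E'
from h import *
st(); w,_,_=snap('wrist','wrist52'); p,d,c=snap('scene','scene52')
cv2.imwrite('pics/sc52z.png',cv2.resize(p[190:290,290:390],None,fx=6,fy=6,interpolation=cv2.INTER_CUBIC)[:,:,::-1])
E
```

```text
clock: 41.58
position: [0.5711, -0.0777, 0.1862]
ee_rot: [0.973, 0.229, 0.002, 0.0]
ft_force: [0.4, -0.5, -0.5]
grip_width: 0.501
{'clock': 41.575, 'position': [0.5711, -0.0777, 0.1862], 'ee_rot': [0.9734, 0.229, 0.0017, 0.0003], 'ft_force': [0.4204, -0.5478, -0.482], 'grip_width': 0.5013, 'joint_pos': [-0.0336, 0.2322, 0.1051, 1.6342, -0.0257, 1.2731, -1.0326]}
```

```bash
python3 - <<'E'
from h import *
p,d,c=load('wrist52'); P=cloud(c,d)
a=cv2.convertScaleAbs(p[130:260,255:365],alpha=1.5)
cv2.imwrite('pics/w52z.png',cv2.resize(a,None,fx=5,fy=4.5,interpolation=cv2.INTER_CUBIC)[:,:,::-1])
for uv in [(270,246),(280,230),(290,216),(300,202),(310,188),(320,174),(330,160),(340,147),(347,135),(355,122),(365,107),(375,92),(384,78)]: print(uv,P[uv[1],uv[0]].round(4))
E
```

```text
(270, 246) [ 0.4742 -0.0721  0.0048]
(280, 230) [ 0.496  -0.0738  0.0058]
(290, 216) [ 0.5156 -0.0763  0.0085]
(300, 202) [ 0.5343 -0.0786  0.0108]
(310, 188) [ 0.5519 -0.0811  0.0112]
(320, 174) [ 0.5691 -0.0835  0.0118]
(330, 160) [ 0.5861 -0.0856  0.0141]
(340, 147) [ 0.6017 -0.0879  0.0175]
(347, 135) [ 0.6156 -0.0866  0.0316]
(355, 122) [ 0.6287 -0.0881  0.0279]
(365, 107) [ 0.644  -0.0896  0.0293]
(375, 92) [ 0.6589 -0.0912  0.0294]
(384, 78) [ 0.6724 -0.0923  0.0304]
```

```bash
python3 - <<'E'
from h import *
goto([.650,-.094,.08],97.1)
E
```

```text
pos [ 0.5709 -0.0795  0.1873] th 63.7 shift units [1.599 1.192 2.695] turn 5.566
```

```bash
python3 -m pendant '[[0.5,0.4,0,1.7,0.45],[1.0,0.8,0.5,3.4,0.45],[1.6,1.2,1.2,5.0,0.45],[1.6,1.2,2.2,5.57,0.45],[1.6,1.2,2.2,5.57,0.45]]'; python3 - <<'E'
from h import *
goto([.650,-.094,-.013],97.1); snap('wrist','wrist53')
E
```

```text
clock: 42.3
position: [0.6474, -0.0911, 0.0909]
ee_rot: [0.998, -0.06, -0.004, -0.0]
ft_force: [0.5, -0.3, 0.8]
grip_width: 0.551
pos [ 0.6474 -0.0911  0.0909] th 96.91 shift units [0.093 0.064 2.597] turn 0.032
```

```bash
python3 - <<'E'
from h import *
p,d,c=load('wrist53');P=cloud(c,d)
for uv in [(370,60),(470,50),(430,15),(320,200),(317,170)]: print(uv,P[uv[1],uv[0]].round(3),d[uv[1],uv[0]])
print(get_calibration('wrist')['position'])
E
python3 -m pendant '[[0.08,0.05,0.7,0,0.45],[0.08,0.05,1.4,0,0.45],[0.08,0.05,2.0,0,0.45],[0.08,0.05,2.0,0,0.45]]'
```

```text
(370, 60) [ 0.729 -0.112  0.175] 0.07648836
(470, 50) [ 0.729 -0.133  0.174] 0.07650625
(430, 15) [ 0.752 -0.164  0.048] 0.1876688
(320, 200) [ 0.651 -0.094  0.029] 0.2398929
(317, 170) [ 0.672 -0.094  0.032] 0.23080558
[ 0.72705562 -0.09994199  0.25993514]
clock: 42.85
position: [0.6526, -0.0947, 0.0155]
ee_rot: [0.998, -0.06, -0.0, -0.0]
ft_force: [-0.1, -0.8, -0.6]
grip_width: 0.553
```

```bash
python3 - <<'E'
from h import *
st(); p,d,c=snap('wrist','wrist54'); q,_,_=snap('side','side54'); print(d[20:120,300:560].min(), c['position'])
cv2.imwrite('pics/sd54z.png',cv2.resize(q[80:300,280:500],None,fx=3,fy=2.7,interpolation=cv2.INTER_CUBIC)[:,:,::-1])
E
```

```text
{'clock': 42.85, 'position': [0.6526, -0.0947, 0.0155], 'ee_rot': [0.9982, -0.0604, -0.0004, -0.0002], 'ft_force': [-0.0897, -0.763, -0.5626], 'grip_width': 0.5528, 'joint_pos': [-0.0523, 0.5677, 0.1714, 1.5624, -0.1082, 1.0218, -1.5424]}
0.0 [ 0.73029144 -0.10309839  0.18179382]
```

```bash
python3 -m pendant '[[0,0,0.3,0,0.45],[0,0,0.55,0,0.45],[0,0,0.68,0,0.45]]'; python3 -m pendant '[[0,0,0.04,0,0.6],[0,0,0.04,0,0.8],[0,0,0.04,0,0.95],[0,0,0.04,0,1],[0,0,0.04,0,1]]' 40;  python3 - <<'E'
from h import *
st(); p,d,c=snap('wrist','wrist55'); p,d,c=snap('scene','scene55')
cv2.imwrite('pics/sc55z.png',cv2.resize(p[130:290,260:420],None,fx=4,fy=3.7,interpolation=cv2.INTER_CUBIC)[:,:,::-1])
E
```

```text
clock: 43.32
position: [0.6525, -0.0952, -0.0129]
ee_rot: [0.998, -0.061, -0.0, -0.0]
ft_force: [0.3, -0.3, 0.3]
grip_width: 0.552
clock: 43.95
position: [0.6531, -0.0953, -0.0133]
ee_rot: [0.998, -0.061, 0.0, -0.0]
ft_force: [-0.5, -0.4, 0.0]
grip_width: 0.178
{'clock': 43.95, 'position': [0.6531, -0.0953, -0.0133], 'ee_rot': [0.9981, -0.0612, 0.0002, -0.0], 'ft_force': [-0.5335, -0.3908, 0.0232], 'grip_width': 0.1784, 'joint_pos': [-0.0482, 0.6029, 0.1668, 1.5763, -0.1143, 0.9714, -1.5391]}
```

```bash
python3 -m pendant '[[-0.1,0,-0.6,0,1],[-0.3,0,-1.5,0,1],[-0.3,0,-2.6,0,1],[-0.3,0,-3.0,0,1]]' 60; python3 - <<'E'
from h import *
st(); p,d,c=snap('scene','scene56');P=cloud(c,d); snap('wrist','wrist56')
m=(P[...,2]>.021)&(P[...,2]<.031)&(P[...,0]>.43)&(P[...,0]<.62)&(P[...,1]<-.1)&(P[...,1]>-.28)
q=P[m][:,:2].astype(np.float32); print(len(q),cv2.minEnclosingCircle(q)); e=cv2.fitEllipse(q); print(e)
cv2.imwrite('pics/sc56z.png',cv2.resize(p[90:290,250:430],None,fx=4,fy=3,interpolation=cv2.INTER_CUBIC)[:,:,::-1])
E
```

```text
clock: 44.55
position: [0.6425, -0.0942, 0.1112]
ee_rot: [0.998, -0.061, 0.003, -0.0]
ft_force: [0.3, -0.4, -0.9]
grip_width: 0.171
{'clock': 44.55, 'position': [0.6425, -0.0942, 0.1112], 'ee_rot': [0.9981, -0.0613, 0.0029, -0.0001], 'ft_force': [0.3341, -0.3682, -0.8834], 'grip_width': 0.1714, 'joint_pos': [-0.067, 0.4449, 0.188, 1.5252, -0.0877, 1.1739, -1.557]}
374 ((0.5038242340087891, -0.18841028213500977), 0.06332065910100937)
((0.5031253695487976, -0.1886807680130005), (0.11890311539173126, 0.11988122016191483), 108.03881072998047)
```

```bash
python3 - <<'E'
from h import *
print(st())
pitch('scene56',[291.3,231.7],[327.5,196])
E
grep -n "def " -A12 h.py | tail -60
```

```text
{'clock': 44.65, 'position': [0.6422, -0.094, 0.1094], 'ee_rot': [0.9981, -0.0613, 0.0022, -0.0001], 'ft_force': [0.191, -0.2338, 0.0425], 'grip_width': 0.1654, 'joint_pos': [-0.0668, 0.4468, 0.1876, 1.5265, -0.0879, 1.1722, -1.5568]}
{'clock': 44.65, 'joint_pos': array([-0.06682682,  0.44683664,  0.1876294 ,  1.52650504, -0.08790038,
        1.17216838, -1.55681968]), 'joint_velocities': array([ 0.00168759,  0.04435076, -0.00676736,  0.04719617, -0.00172682,
       -0.03331942,  0.00304066]), 'tau': array([-1.08285961e-01, -6.85462189e+01,  4.49891612e+00, -3.78998530e+01,
        5.40178875e-02,  5.75325508e-01, -3.50596465e-02]), 'position': array([ 0.64220399, -0.09402703,  0.10937924]), 'ee_rot': array([ 9.98118860e-01, -6.12703938e-02,  2.16230602e-03, -6.21597435e-05]), 'ft_force': array([ 0.19097376, -0.23377996,  0.04247565]), 'torque': array([-0.02529763, -0.0742435 ,  0.00122632]), 'grip_width': 0.1653904277591926}
tip [ 0.4598 -0.0716  0.1225] grasp [ 0.6421 -0.094   0.1281] len 0.1838 pitch -1.74
tip [ 0.5956 -0.0883  0.1304] grasp [ 0.6421 -0.094   0.1281] len 0.047 pit
[... 2979 characters left out ...]
))
51-dax=np.array([-.0872*.6428,-.9962*.6428,.7660]); nax=np.array([.0872*.766,.9962*.766,.6428]); xax=np.array([.9962,-.0872,0])
52:def circ(C,r,ax,pp=0,lx=0,n=72):
53-    th=np.linspace(0,2*np.pi,n,endpoint=False); return C+dax*ax+nax*pp+xax*lx+r*(np.cos(th)[:,None]*nax+np.sin(th)[:,None]*xax)
54:def ext(c,P):
55-    q=proj(c,P); return 'top %s left %s right %s bot %s'%tuple(q[i].round(1) for i in (q[:,1].argmin(),q[:,0].argmin(),q[:,0].argmax(),q[:,1].argmax()))
56:def pitch(fn,a,b,o=None):
57-    p,d,c=load(fn); T=tip(c,[a,b],o); v=T[0]-T[1]; print('blade pitch',np.degrees(np.arctan2(v[2],np.hypot(v[0],v[1]))).round(2),'len',np.linalg.norm(v).round(4),[(loc(t)*1e3).round(1) for t in T])
```

```bash
python3 - <<'E'
from h import *
goto([0.647,-0.308,0.115],130)
E
```

```text
pos [ 0.6422 -0.094   0.1094] th 97.03 shift units [ 0.774  5.294 -0.139] turn 5.496
```

```bash
python3 -m pendant '[[0.15,1,-0.15,1,1],[0.3,2,-0.15,2,1],[0.45,3,-0.15,3.1,1],[0.6,4,-0.15,4.2,1],[0.7,4.8,-0.15,5,1]]' 60 && python3 -m pendant '[[0.2,0.3,0,0.4,1],[0.2,0.3,0,0.4,1],[0.2,0.3,0,0.4,1]]'
python3 - <<'E'
from h import *
st()
for n in('scene','side'):
    p,d,c=snap(n,n+'60')
goto([0.647,-0.308,0.115],130)
E
```

```text
clock: 45.28
position: [0.6441, -0.2894, 0.1105]
ee_rot: [0.948, -0.319, -0.001, 0.0]
ft_force: [0.7, 0.7, -0.7]
grip_width: 0.171
clock: 45.65
position: [0.645, -0.3001, 0.112]
ee_rot: [0.942, -0.336, -0.0, -0.001]
ft_force: [-0.4, 1.4, -0.3]
grip_width: 0.171
{'clock': 45.65, 'position': [0.645, -0.3001, 0.112], 'ee_rot': [0.9419, -0.3358, -0.0003, -0.0006], 'ft_force': [-0.4255, 1.3543, -0.3201], 'grip_width': 0.171, 'joint_pos': [0.1438, 0.5963, 0.3447, 1.3299, -0.2026, 1.2501, -1.7583]}
pos [ 0.6451 -0.3003  0.1124] th 129.25 shift units [ 0.159  0.119 -0.065] turn 0.124
```

View pics/scene60.png

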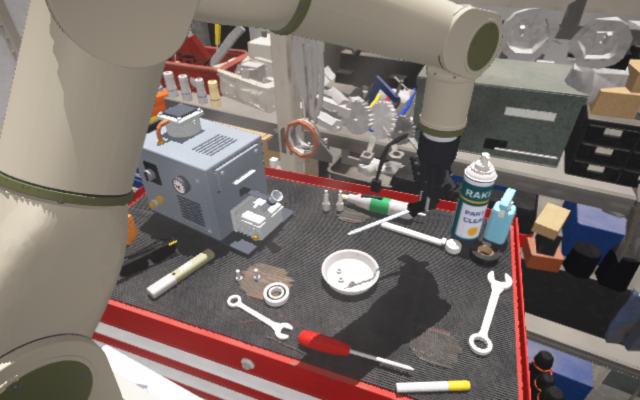

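View pics/side60.png

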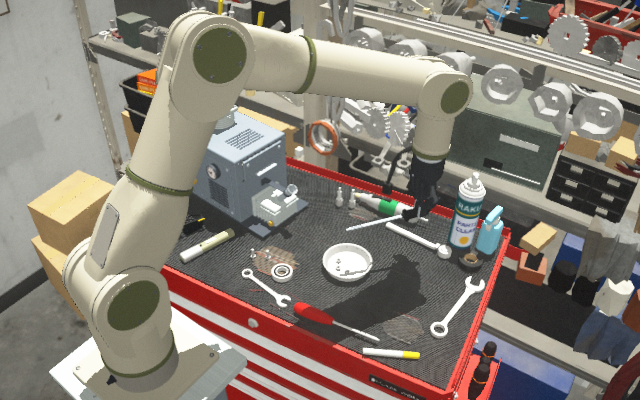

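```bash
python3 - <<'E'
from h import *
a=load('scene60')[0][185:265,320:440]; b=load('side60')[0][185:265,320:440]
im=np.vstack([cv2.resize(x,None,fx=5,fy=3.5 and 3.6,interpolation=cv2.INTER_CUBIC) for x in(a,b)])
cv2.imwrite('pics/z60.png',im[:,:,::-1]);print(im.shape)
E
```

```text
(576, 600, 3)
```

View pics/z60.png

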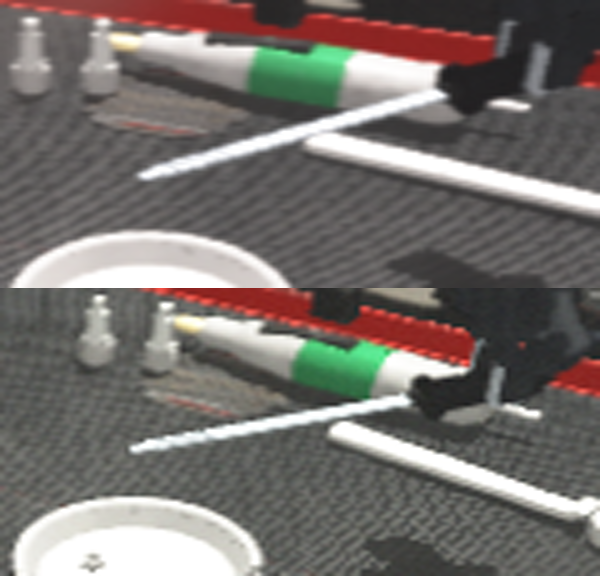

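```bash
python3 - <<'E'
from h import *
A=load('scene60');B=load('side60')
def tri(ua,ub):
    ra,oa=ray(A[2],[ua]);rb,ob=ray(B[2],[ub]);ra=ra[0];rb=rb[0]
    s=np.linalg.lstsq(np.c_[ra,-rb],ob-oa,rcond=None)[0]
    P=oa+s[0]*ra;Q=ob+s[1]*rb; print(((P+Q)/2).round(4),'gap',np.linalg.norm(P-Q).round(4));return (P+Q)/2
t=tri([348.6,233.9],[346.8,229.7]);k=tri([408.6,211.1],[401.6,216.4])
v=t-k;print('len',np.linalg.norm(v),'pitch',np.degrees(np.arctan2(v[2],np.hypot(*v[:2]))),'az',np.degrees(np.arctan2(v[1],v[0])))
pitch('scene60',[348.6,233.9],[408.6,211.1]);pitch('side60',[346.8,229.7],[401.6,216.4])
# depth along blade
for X in(A,B):
    uv=[(348.6,233.9),(408.6,211.1)] if X is A else [(346.8,229.7),(401.6,216.4)]
    pts=[]
    for s in np.linspace(.08,.92,25):
        u=np.array(uv[0])*(1-s)+np.array(uv[1])*s
        best=[dep(X[2],X[1],[(round(u[0]),round(u[1])+k)])[0] for k in(-1,0,1)]
        pts.append(max(best,key=lambda p:p[2]))
    pts=np.array(pts);w=pts[pts[:,2]>.08]
    x=w[:,:2]-w[:,:2].mean(0);d=np.linalg.svd(x)[2][0];s=x@d;print(len(w),'depth pitch',np.degrees(np.arctan(np.polyfit(s,w[:,2],1)[0])).round(2),d.round(2),w[0].round(3),w[-1].round(3))
# dish
P=cloud(A[2],A[1]);m=(P[...,2]>.018)&(P[...,2]<.034)&(abs(P[...,0]-.5)<.09)&(abs(P[...,1]+.19)<.09)
q=P[m][:,:2].astype(np.float32);print('dish',cv2.minEnclosingCircle(q),len(q))
E
```

```text
[ 0.4913 -0.1862  0.1358] gap 0.0001
[ 0.5918 -0.2767  0.1533] gap 0.0007
len 0.13644895154367262 pitch -7.3919854419499975 az 138.0026742269356
tip [ 0.5007 -0.1823  0.1269] grasp [ 0.6451 -0.3003  0.1311] len 0.1865 pitch -1.3
tip [ 0.6113 -0.2727  0.1386] grasp [ 0.6451 -0.3003  0.1311] len 0.0443 pitch 9.78
blade pitch -4.71 len 0.1433 [array([ -26.2, -203.9,   -5.1]), array([  91.8, -284.3,    6.6])]
tip [ 0.4994 -0.1813  0.1271] grasp [ 0.6451 -0.3003  0.1311] len 0.1881 pitch -1.21
tip [ 0.6079 -0.2699  0.1384] grasp [ 0.6451 -0.3003  0.1311] len 0.0486 pitch 8.62
blade pitch -4.6 len 0.1405 [array([ -27.6, -203. ,   -4.9]), array([  88.2, -281.8,    6.4])]
25 depth pitch 5.02 [ 0.77 -0.64] [ 0.506 -0.189  0.133] [ 0.6   -0.266  0.142]
25 depth pitch 4.84 [ 0.78 -0.63] [ 0.506 -0.189  0.132] [ 0.596 -0.263  0.141]
dish ((0.5039917230606079, -0.1879180371761322), 0.06345926970243454) 485
```

```bash
python3 - <<'E'
from h import *
d=np.array([.775,-.635]);c=np.array([.504,-.188])
P=cloud(*load('scene60')[2:0:-1]);
p=c+.113*d;print(p);goto([p[0],p[1],.03]);goto([p[0],p[1],-.004])
m=(abs(P[...,0]-p[0])<.07)&(abs(P[...,1]-p[1])<.06)&(P[...,2]<.09);m&=np.hypot(P[...,0]-c[0],P[...,1]-c[1])>.07
print('obstacles max z',np.nanmax(P[m][:,2]),P[m][P[m][:,2].argmax()])
E
```

```text
[ 0.591575 -0.259755]
pos [ 0.6451 -0.3003  0.1124] th 129.25 shift units [-1.676  0.064  2.061] turn None
pos [ 0.6451 -0.3003  0.1124] th 129.25 shift units [-1.676  0.065  2.911] turn None
obstacles max z 0.003872811353726635 [ 0.65641249 -0.29884545  0.00387281]
```

```bash
python3 -m pendant '[[-0.8,0.05,0.2,0,1],[-1.65,0.05,0.8,0,1],[-1.65,0.05,1.5,0,1],[-1.65,0.05,2.05,0,1],[-1.65,0.05,2.05,0,1]]' 60 && python3 -m pendant '[[0,0,0.2,0,1],[0,0,0.35,0,1],[0,0,0.5,0,1],[0,0,0.5,0,1]]' 30
python3 - <<'E'
from h import *
st()
a=snap('scene','scene61')[0][225:315,300:420]; b=snap('side','side61')[0][225:315,300:420]
im=np.vstack([cv2.resize(x,None,fx=5,fy=3.3,interpolation=cv2.INTER_CUBIC) for x in(a,b)])
cv2.imwrite('pics/z61.png',im[:,:,::-1]);print(im.shape)
E
```

```text
clock: 46.38
position: [0.5914, -0.2603, 0.029]
ee_rot: [0.942, -0.336, -0.001, -0.0]
ft_force: [1.0, -0.1, -0.4]
grip_width: 0.173
clock: 46.88
position: [0.592, -0.2617, 0.0101]
ee_rot: [0.941, -0.337, -0.0, -0.0]
ft_force: [-2.0, 0.3, 0.5]
grip_width: 0.172
{'clock': 46.875, 'position': [0.592, -0.2617, 0.0101], 'ee_rot': [0.9414, -0.3373, -0.0003, -0.0001], 'ft_force': [-1.9578, 0.3383, 0.4548], 'grip_width': 0.1719, 'joint_pos': [0.1028, 0.5644, 0.3226, 1.6086, -0.2028, 1.0022, -1.7703]}
(594, 600, 3)
```

View pics/z61.png

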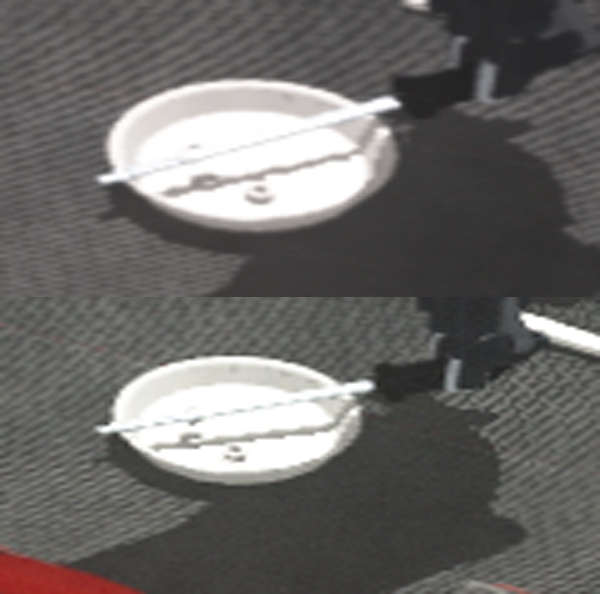

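Blade lies across the dish, collar outside the near rim (zoom 398,100), tip just beyond the far rim (zoom 103,180), tip about at contact. Lower gently to level.

```bash
python3 -m pendant '[[0,0,0.1,0,1],[0,0,0.15,0,1],[0,0,0.15,0,1]]' 30 && python3 -m pendant '[[0,0,0.08,0,1],[0,0,0.12,0,1],[0,0,0.12,0,1]]' 25
```

```text
clock: 47.35
position: [0.5924, -0.2618, 0.0044]
ee_rot: [0.941, -0.337, 0.0, -0.0]
ft_force: [0.8, -0.2, 1.5]
grip_width: 0.17
clock: 47.72
position: [0.5921, -0.2617, -0.0006]
ee_rot: [0.941, -0.337, -0.0, -0.0]
ft_force: [-0.7, 1.1, 1.8]
grip_width: 0.168
```

```bash
python3 -m pendant '[[0,0,0.08,0,1],[0,0,0.1,0,1],[0,0,0.1,0,1]]' 25 
python3 - <<'E'
from h import *
st()
a=snap('scene','scene62')[0][225:315,300:420]; b=snap('side','side62')[0][225:315,300:420]
im=np.vstack([cv2.resize(x,None,fx=5,fy=3.3,interpolation=cv2.INTER_CUBIC) for x in(a,b)])
cv2.imwrite('pics/z62.png',im[:,:,::-1]);print(im.shape)
E
```

```text
clock: 48.1
position: [0.5921, -0.2619, -0.0045]
ee_rot: [0.941, -0.337, -0.0, 0.0]
ft_force: [-2.0, 0.5, 2.3]
grip_width: 0.172
{'clock': 48.1, 'position': [0.5921, -0.2619, -0.0045], 'ee_rot': [0.9414, -0.3372, -0.0001, 0.0001], 'ft_force': [-2.038, 0.4935, 2.3116], 'grip_width': 0.1722, 'joint_pos': [0.1066, 0.5827, 0.3179, 1.6159, -0.2089, 0.9769, -1.7659]}
(594, 600, 3)
```

View pics/z62.png

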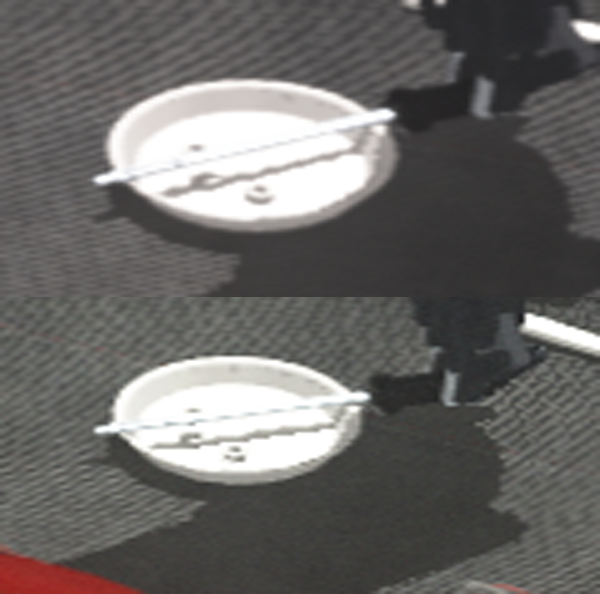

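```bash
python3 - <<'E'
from h import *
A=load('scene62');B=load('side62')
for X,t,k in((A,(320.2,279.8),(379,259.9)),(B,(320,225+(431-297)/3.3),(373,225+(398-297)/3.3))):
    pts=[]
    for s in np.linspace(.08,.92,25):
        u=np.array(t)*(1-s)+np.array(k)*s
        pts.append(max([dep(X[2],X[1],[(round(u[0]),round(u[1])+j)])[0] for j in(-1,0,1)],key=lambda p:p[2]))
    w=np.array(pts);x=w[:,:2]-w[:,:2].mean(0);d=np.linalg.svd(x)[2][0];d*=np.sign(d[0]);s=x@d;print('depth pitch',-np.degrees(np.arctan(np.polyfit(s,w[:,2],1)[0])).round(2),d.round(2),w[0].round(3),w[-1].round(3))
pitch('scene62',(320.2,279.8),(379,259.9))
E
```

```text
depth pitch 45.73 [0.94 0.33] [ 0.451 -0.153  0.029] [ 0.544 -0.228  0.031]
depth pitch 45.05 [0.87 0.5 ] [ 0.45  -0.151  0.03 ] [ 0.54  -0.227  0.033]
tip [ 0.4476 -0.1432  0.0247] grasp [ 0.5921 -0.2619  0.0142] len 0.1873 pitch 3.19
tip [ 0.5587 -0.2345  0.0238] grasp [ 0.5921 -0.2619  0.0142] len 0.0442 pitch 12.43
blade pitch 0.36 len 0.1438 [array([ -82.5, -169.5, -107.3]), array([  36.1, -250.8, -108.2])]
```

```bash
python3 -m pendant '[[0,0,0.06,0,1],[0,0,0.06,0,1]]' 25 && python3 -m pendant '[[0,0,0,0,1],[0,0,0,0,1],[0,0,0,0,1]]' 60 && python3 -m pendant '[[0,0,-0.3,0,1],[0,0,-0.8,0,1],[0,0,-1.4,0,1],[0,0,-2,0,1],[0,0,-2.5,0,1]]'
python3 - <<'E'
from h import *
goto([0.645,-0.306,0.112],129.5)
E
```

```text
clock: 48.45
position: [0.5927, -0.2622, -0.0062]
ee_rot: [0.941, -0.337, 0.001, 0.0]
ft_force: [-1.5, 1.0, 7.0]
grip_width: 0.172
clock: 48.82
position: [0.5927, -0.2623, -0.0061]
ee_rot: [0.941, -0.337, 0.001, 0.0]
ft_force: [-2.6, 0.8, 6.1]
grip_width: 0.174
clock: 49.45
position: [0.5927, -0.2622, 0.0956]
ee_rot: [0.941, -0.337, 0.001, -0.0]
ft_force: [-0.1, -0.4, -0.5]
grip_width: 0.17
pos [ 0.5927 -0.2622  0.0956] th 129.43 shift units [ 1.706  0.016 -0.408] turn 0.012
```

```bash
python3 -m pendant '[[0.4,0,-0.2,0,1],[0.9,0,-0.4,0,1],[1.35,0,-0.4,0,1],[1.6,0,-0.4,0,1],[1.65,0,-0.4,0,1]]' 60 && python3 -m pendant '[[0,0,0,0,1],[0,0,0,0,1],[0,0,0,0,1],[0,0,0,0,1]]'
python3 - <<'E'
from h import *
st()
a=snap('scene','scene63')[0][185:305,320:440]; b=snap('side','side63')[0][185:305,320:440]
snap('wrist','wrist63')
im=np.hstack([cv2.resize(x,None,fx=3.3,fy=4.5,interpolation=cv2.INTER_CUBIC) for x in(a,b)])
cv2.imwrite('pics/z63.png',im[:,:,::-1]);print(im.shape)
E
```

```text
clock: 50.08
position: [0.6432, -0.304, 0.1092]
ee_rot: [0.941, -0.337, -0.0, 0.0]
ft_force: [0.1, -0.4, -1.1]
grip_width: 0.172
clock: 50.58
position: [0.6432, -0.3036, 0.1093]
ee_rot: [0.941, -0.337, 0.0, -0.0]
ft_force: [0.2, -0.5, -1.1]
grip_width: 0.171
{'clock': 50.575, 'position': [0.6432, -0.3036, 0.1093], 'ee_rot': [0.9414, -0.3372, 0.0, -0.0001], 'ft_force': [0.1865, -0.507, -1.1305], 'grip_width': 0.1711, 'joint_pos': [0.1456, 0.598, 0.3491, 1.3343, -0.2049, 1.2443, -1.7544]}
(540, 792, 3)
```

View pics/z63.png

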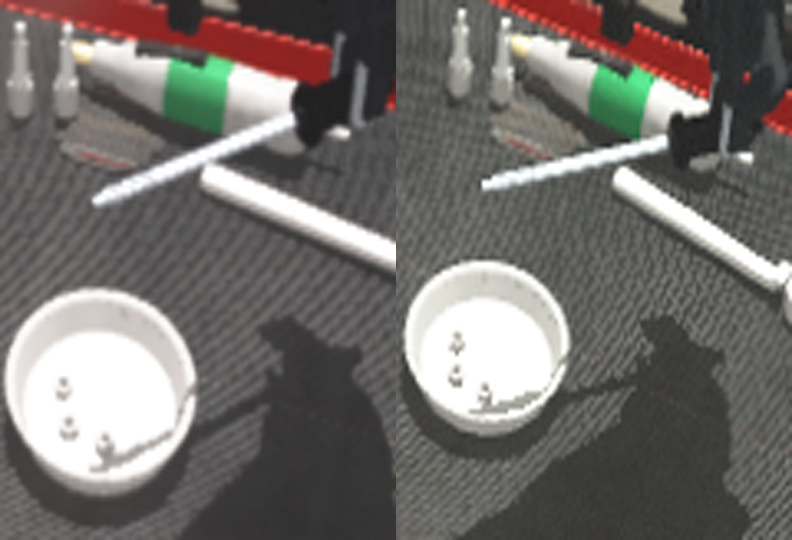

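View pics/wrist63.png

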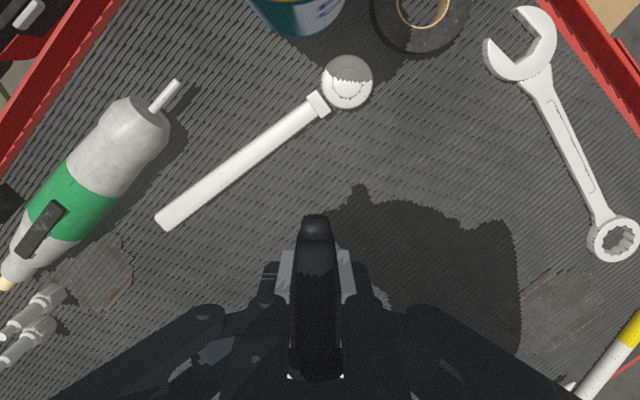

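View pics/scene63.png

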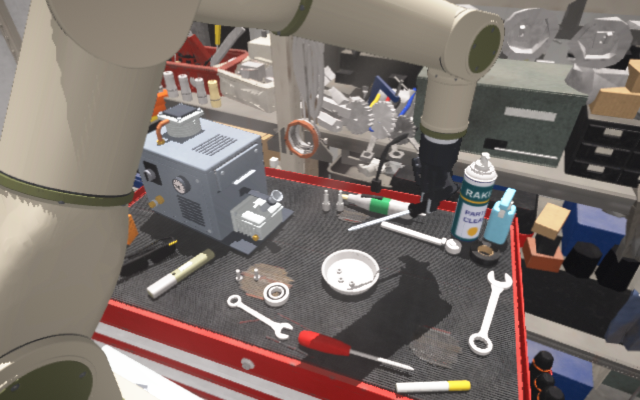

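```bash
python3 - <<'E'
from h import *
A=load('scene63');B=load('side63')
def z(u,v,off=0): return (320+(u-off)/3.3,185+v/4.5)
S=[(A,z(96,202),z(294,122)),(B,z(484,185,396),z(667,146,396))]
for X,t,k in S:
    pts=[]
    for s in np.linspace(.08,.92,25):
        u=np.array(t)*(1-s)+np.array(k)*s
        pts.append(max([dep(X[2],X[1],[(round(u[0]),round(u[1])+j)])[0] for j in(-1,0,1)],key=lambda p:p[2]))
    w=np.array(pts);w=w[w[:,2]>.1];d=np.array([.77,-.635]);s=w[:,:2]@d;print(len(w),'pitch',-np.degrees(np.arctan(np.polyfit(s,w[:,2],1)[0])).round(2),w[0].round(3),w[-1].round(3))
pitch('scene63',*S[0][1:]);pitch('side63',*S[1][1:])
P=cloud(A[2],A[1]);m=(P[...,2]>.018)&(P[...,2]<.034)&(abs(P[...,0]-.5)<.09)&(abs(P[...,1]+.19)<.09)
print('dish',cv2.minEnclosingCircle(P[m][:,:2].astype(np.float32)))
E
```

```text
25 pitch 0.35 [ 0.503 -0.192  0.145] [ 0.592 -0.268  0.145]
25 pitch -0.34 [ 0.507 -0.188  0.143] [ 0.595 -0.266  0.143]
tip [ 0.4978 -0.1842  0.1406] grasp [ 0.6432 -0.3037  0.128 ] len 0.1887 pitch 3.82
tip [ 0.6079 -0.2747  0.139 ] grasp [ 0.6432 -0.3037  0.128 ] len 0.047 pitch 13.54
blade pitch 0.63 len 0.1425 [array([ -28.9, -206. ,    8.6]), array([  88.6, -286.6,    7. ])]
tip [ 0.4958 -0.1825  0.1419] grasp [ 0.6432 -0.3037  0.128 ] len 0.1914 pitch 4.16
tip [ 0.6055 -0.2727  0.1381] grasp [ 0.6432 -0.3037  0.128 ] len 0.0499 pitch 11.73
blade pitch 1.51 len 0.1421 [array([ -31.1, -204.5,    9.9]), array([  86. , -284.8,    6.1])]
dish ((0.5044510960578918, -0.18855291604995728), 0.06333628296852112)
```

```bash
python3 - <<'E'
from h import *
A=load('scene63');P=cloud(A[2],A[1]);Q=(P.reshape(-1,3)-M);lx=Q[:,0]*.9962-Q[:,1]*.0872;t=Q@yc;z=P.reshape(-1,3)[:,2]
m=(abs(lx)<.05)&(z>.165)&(z<.2)&(t<.13)&(t>-.15);print('drawer plate t',np.percentile(t[m],[5,50,95]),m.sum(),'home 0.102')
st()
from workcell import hand_in
print(hand_in())
E
```

```text
drawer plate t [0.099066   0.10076445 0.10251262] 411 home 0.102
{'clock': 50.725, 'position': [0.6432, -0.3037, 0.1093], 'ee_rot': [0.9414, -0.3372, 0.0, -0.0], 'ft_force': [1.3904, -0.9212, -0.5556], 'grip_width': 0.17, 'joint_pos': [0.1456, 0.5982, 0.3492, 1.3341, -0.2049, 1.2443, -1.7543]}
the job is handed in; nothing more can be done
None
```

I handed the job in at 50.7 s. The filter drawer is home, and the dipstick has been pushed in until seated, pulled right out, and is now held level over the drip dish.

**Last checks**
- **Drawer:** the plate measured about 1 mm from its home position, which is within the measuring error.
- **Insertion:** the collar seated at about 28 N with no further movement. Its back face measured 6 mm from the mouth, which is the collar's own thickness.
- **Blade level:** two depth views gave ±0.4°, and pixel estimates gave +0.6° and +1.5°.
- **Tip:** it is at about (0.498, −0.185) and 0.14 m up, against a dish centre of (0.504, −0.189).
- **Grip:** it held steady at 60 N.

**What went wrong**
- **Two drops:** after the pull-out I dropped the dipstick twice onto the bench while levelling and flipping it. I rolled it marked side up, picked it up again by the grip, and levelled it by resting the blade on the dish's rims. I did not push it into the tube a second time.
- **Dish:** it shifted by roughly 15 mm in the process.
- **Marked side:** I saw the cross lines facing up on the bench before regrasping. They were too small to see in the final pictures.
- **Small parts and tools:** the final scene picture showed none toppled, but I did not re-measure each one's position.

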